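# Pack the print-head kit tray

### The arm

A 6-joint arm with a two-finger parallel gripper is mounted at the origin on the work surface. World frame = base frame: x ahead of the robot, y to its left, z up, the work surface at z = 0. Lengths are in mm, angles in degrees, forces in N, time in s.
With the tool pointing down it reaches from about 350 to 850 mm from the base axis. Payload 8.1 kg.
Tool frame: the origin (TCP) lies midway between the tips of the shut fingers; the grasp point (between the pads) lies 19 mm behind it; z points along the fingers, x is the direction in which the jaws open and shut, and the axes are right-handed (so a half turn about z gives the same grasp; the last joint's range is limited). The gripper opens to 85 mm and grips with 20 to 120 N. Pads are 22 mm wide; open, the fingers measure 114 mm over their backs; the gripper's body (76 mm by 85 mm) begins 54 mm behind the grasp point. The pads swing forward as they close: fully open they stand 13 mm farther back than shut.
Start: joints at [71.654, 7.471, 85.268, -0, 87.261, -4.893], TCP at [139.567, 583.546, 231.292] pointing down, gripper open.
Joint ranges: [-169.43, 169.43], [-51.17, 129.36], [1.28, 143.12], [-76.62, 256.62], [0, 156.53], [-152.29, 152.29]. Speed limits (degrees/s): [136.94, 136.94, 159.86, 180, 180, 180].

### API

Orientations are given as [roll, pitch, yaw] about the fixed x, y, z axes, in that order (R = Rz(yaw) Ry(pitch) Rx(roll)).
In Python, from bench import monitor, cams, r gives the robot as it stands.
- The arm moves only by the tool jog_arm, never from a script. Its arguments are lists of equal length, an entry for each row: "offset": the shift along the tool's x, y, z in mm, a list of three; "delta_rot": the turn, a rotation vector about the tool's x, y, z in degrees, a list of three; "jaw": the opening in per cent of the stroke, from 0 (shut) to 100 (fully open). In form: {"offset": [[x, y, z], ...], "delta_rot": [[rx, ry, rz], ...], "jaw": [jaw, ...]}. A call has 1 to 20 rows; each row shifts and turns the pose as measured when the row begins, along the tool's axes as they then stand; what a row does not reach is not made up. A row lasts 1/10 s, in which the tool goes at most 50 mm and 8.59 degrees, less where a joint would pass 70% of its speed; a pose out of reach is approached as far as the arm can. A call is refused whole if a number of a shift passes 50 or a number of a turn 8.59, either way. A call with a gripper value outside its range is refused whole. The fingers move at their own pace and stop on an object; "newtons" is the grip in N (left out, the last holds). Time passes only in rows, so rows that do not move let the fingers close. It gives the time, the measured TCP pose, the force and the opening at its end, in the units of the state.
- monitor.sense(): the state, without advancing time (a new reading comes with each control period).
- cams.snapshot(name): name is "scene" or "top" or "wrist"; returns (picture, depth): 420x560x3 uint8, red, green, blue; 420x560 float32, mm along the optical axis (not along the pixel's ray), 0 where there is no reading.
- cams.camera_model(name): a dict with "K" (3x3 intrinsics, pixels), "camera_from_world" (4x4, takes a point from world to camera coordinates). Camera axes: x right, y down, z forward; pixel columns grow to the right and rows downward; lengths in mm; the calibration is good to about 2 mm. A picture is of the moment at which its call begins: read the wrist's pose just before it. camera_model takes no time and is no camera call; for the wrist camera it gives the pose at the moment of the call.
- r.hand_in(): hands the job in, once; it reports no verdict.
The state is a dict: "time": time; "joint_pos": joint angles; "qd": joint speeds; "joint_efforts": joint torques, N m; "tool_pos": TCP position; "tcp_rot": TCP orientation; "ft_force": force on the tool from outside, world axes, zero at the start; "wrist_torque": the same for the moment, N m; "finger_gap": finger opening in mm.
Only numpy, scipy, OpenCV 4.12 (cv2) and the standard library are available. Lean on these libraries where they do the work, as an engineer would, in place of code of your own. Each camera call takes 0.05 s, during which the arm holds its last target.

### The job

Pack the kit tray for the paste printer's next head change: lay the long syringe barrel centrally in the two V supports of the cradle, slip the open collar over the post until it sits flat on its seat, stand the nozzle tip up on the floor of the round cup, and lay the heater block flat and lengthwise on the rest, midway between its end stops. Leave the short barrel and the solid blank cap where they are.

Things in the scene. Friction and masses are not known exactly. Their poses are not given: they have to be found in the camera images.
- long_barrel_mid (a point): The long metal syringe barrel, lying on the table: tube 24 mm in diameter, 84 mm long; flat flange (40 mm wide, 24 high, 4 thick) at its -x end, thin 12 mm tip at its +x end; 100 mm overall, 0.08 kg. The point is the middle of the tube, on its axis, 12 mm above the table; x along the tube, z up. Grip it across the middle of the tube.
- short_barrel_mid (a point): The short metal syringe barrel, the look-alike to be left: as the long one, but its tube is 50 mm long (66 mm overall). The point is the middle of its tube; x along the tube. Loose, on the table.
- collar_mid (a point): The open collar, a dark steel ring lying flat: 44 mm outside, hole 28 mm, 16 mm high, 0.06 kg. The point is the centre of the hole, half-way up (8 mm); z up. Loose, on the table.
- blank_cap_mid (a point): The blank cap, the look-alike to be left: a solid dark steel disc without hole, 44 mm in diameter, 16 mm high, lying flat. The point is its centre; z up. Loose, on the table.
- nozzle_mid (a point): The nozzle, standing on its foot, tip up: foot 30 mm in diameter and 8 mm high, above it a steel shank 24 mm in diameter up to 52 mm, then a brass cone to the tip at 70 mm; 0.12 kg. The point is on its axis, half-way up (35 mm above the foot's underside, on the shank); z along the axis to the tip. Loose, on the table.
- heater_block_mid (a point): The heater block, an aluminium block 56 mm long (x), 30 mm wide (y), 28 mm high (z), with a round dark bore at each end and two screw heads on top, lying flat; 0.13 kg. The point is its centre; x along its length. Loose, on the table.
- cradle: White cradle for the long barrel: two V supports, each 10 mm thick, 54 mm apart along x, open between; sides slope 45 degrees, bottom of the V 12 mm, horns 32 mm above the origin and 20 mm either side. The barrel lies along x, either way round, its axis then 29 mm above the origin. Fixed in the black tray. Origin: centre of its underside, 5 mm above the table; z up.
- post: White post for the collar: round seat 38 mm in diameter, 20 mm high (foot 52 mm wide, 4 mm high), upright pin 12 mm in diameter rising to 43 mm. The seated collar's centre is 28 mm above the origin. Fixed in the black tray. Origin: centre of its underside, 5 mm above the table; z up. x along the tray's long side.
- cup: White round cup for the nozzle's foot: 48 mm inside, 54 outside, rim 16 mm, inner floor 6 mm above the origin. The standing nozzle's middle is then 41 mm above it. Fixed in the black tray. Origin: centre of its underside, 5 mm above the table; z up. The four holders share the tray (236 x 180 mm, rim 14 mm high) two by two, 112 mm apart along x, 84 along y, in any order; x is along its long side.
- rest: White rest for the heater block: a bar along x, 22 mm wide, its top 20 mm above the origin, with an end stop 30 mm high at each end; 78 mm free between the stops. The block lies on it along x, its sides overhanging; its centre is then 34 mm above the origin. Fixed in the black tray. Origin: centre of its underside, 5 mm above the table; z up.
There are look-alikes about, which are no part of the job. What is shaped like the part that bears nozzle_mid but green is not meant.

How it is judged:
By the outcome, as a careful person would: the job done as asked, in the order asked, and still so for the second after the job is handed in, with the robot touching nothing.
It also fails if it takes over 102 s, if anything falls off the work surface, if the arm or the gripper's body presses on something with over 40 N, if the wrist force passes 120 N, or if a joint passes its speed limit or range.

## Working session

There is one attempt and no reset: what is moved stays moved. The work goes in short steps, Python scripts to look and compute and a tool call to move; the robot and the scene stay as the last step left them, time stands still between calls to the robot, and variables do not carry over. Pictures are saved under pics/ and viewed, and the job is handed in when it is done.

Besides the shell and the picture viewer there is one more tool, called after "Emit:" by a JSON object that holds its "name" and its "arguments", one argument or row to a line. jog_arm: Moves the arm, as the interface text tells. Its arguments: {"type":"object","properties":{"offset":{"type":"array","items":{"type":"array","items":{"type":"number"}}},"delta_rot":{"type":"array","items":{"type":"array","items":{"type":"number"}}},"jaw":{"type":"array","items":{"type":"number"}},"newtons":{"type":"number"}},"required":["offset","delta_rot","jaw"]}

```bash
ls; mkdir -p pics; cat > h.py <<'E'
import numpy as np, cv2
from bench import monitor, cams, r
def snap(n,f):
    im,d=cams.snapshot(n); m=cams.camera_model(n)
    cv2.imwrite(f'pics/{f}.png',im[:,:,::-1]); np.savez(f'pics/{f}.npz',im=im,d=d,K=m['K'],T=m['camera_from_world']); return im,d,m
def load(f):
    z=np.load(f'pics/{f}.npz'); return z['im'],z['d'],z['K'],z['T']
def world(f):
    im,d,K,T=load(f); v,u=np.mgrid[0:420,0:560]
    P=np.stack([(u-K[0,2])*d/K[0,0],(v-K[1,2])*d/K[1,1],d,np.ones_like(d)],-1)
    W=P@np.linalg.inv(T).T; W[d==0]=np.nan; return W[...,:3]
E
python3 - <<'E'
from h import *
s=monitor.sense(); print(s)
for n in['scene','top','wrist']:
    snap(n,n+'0'); m=cams.camera_model(n); print(n,np.round(m['K'],1).tolist(),np.round(m['camera_from_world'],3).tolist())
E
```

```text
pics
{'time': 0.0, 'joint_pos': array([ 7.16533493e+01,  7.51532630e+00,  8.53288763e+01, -1.83708764e-03,
        8.72595946e+01, -4.89109202e+00]), 'qd': array([ 0.09591475,  0.03269975,  0.04813562,  0.01735696,  0.00705545,
       -0.11823713]), 'joint_efforts': array([ 1.97260670e-03, -5.69417453e+01, -5.00538719e+01, -1.43492643e-04,
        1.51829881e-02, -3.48554261e-05]), 'tool_pos': array([139.41539243, 583.02839681, 230.24599627]), 'tcp_rot': array([-1.79992978e+02,  1.03575686e-01,  7.65445372e+01]), 'ft_force': array([ 0.04036747, -0.20657322, -0.00863537]), 'wrist_torque': array([-0.01975317,  0.00096112,  0.06078044]), 'finger_gap': 85.35051724687635}
scene [[382.7, 0.0, 275.0], [0.0, 382.7, 210.5], [0.0, 0.0, 1.0]] [[0.815, 0.579, -0.022, -391.331], [0.325, -0.488, -0.81, -126.545], [-0.48, 0.653, -0.586, 1293.313], [0.0, 0.0, 0.0, 1.0]]
top [[453.0, 0.0, 278.4], [0.0, 453.0, 198.9], [0.0, 0.0, 1.0]] [[-0.0, -1.0, -0.011, -0.443], [-0.981, 0.003, -0.195, 519.891], [0.195, 0.011, -0.981, 1008.113], [0.0, 0.0, 0.0, 1.0]]
wrist [[353.2, 0.0, 279.0], [0.0, 353.2, 208.4], [0.0, 0.0, 1.0]] [[0.232, 0.973, -0.002, -599.835], [0.929, -0.221, 0.296, -37.947], [0.287, -0.071, -0.955, 380.913], [0.0, 0.0, 0.0, 1.0]]
```

View pics/top0.png

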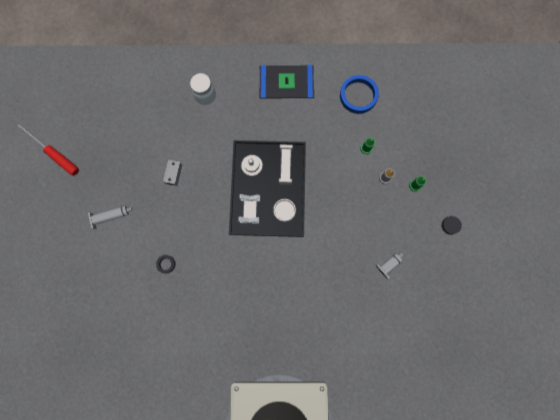

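View pics/scene0.png

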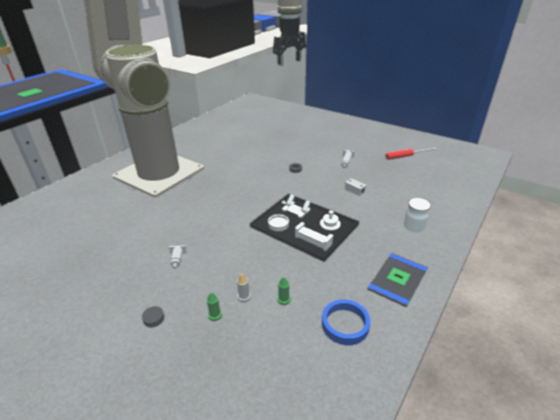

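View pics/wrist0.png

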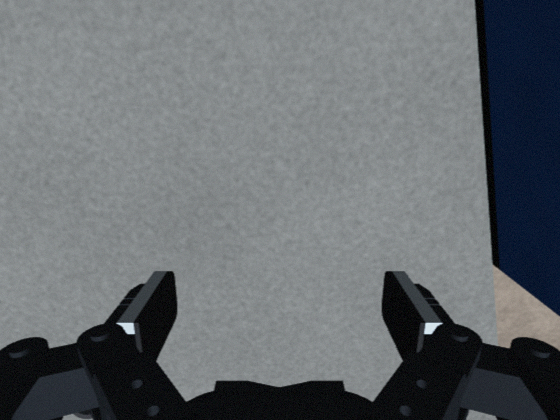

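```bash
python3 - <<'E'
from h import *
im=cv2.imread('pics/top0.png')
def c(x0,y0,w,h,s): return cv2.resize(im[y0:y0+h,x0:x0+w],None,fx=s,fy=s,interpolation=cv2.INTER_CUBIC)
a=c(80,150,110,130,4);b=c(220,130,100,130,4)
cv2.imwrite('pics/c1.png',cv2.hconcat([a,b])[:600,:800])
cv2.imwrite('pics/c2.png',c(350,130,120,150,4))
W=world('top0')
for n,u,v in [('long',110,215),('short',391,265),('collar edge',166,257),('cap',452,225),('noz',388,176),('heater',172,172),('post',251,164),('rest',286,164),('cradle',250,208),('cup',285,210),('t',233,142),('t',306,142),('t',303,236),('t',231,235)]:
    print(n,np.round(W[v,u],1))
E
```

```text
long [487.9 404.2  19. ]
short [ 367.9 -262.8   23.3]
collar edge [387.6 265.3  15.3]
cap [ 462.3 -413.3   17.8]
noz [ 574.3 -259.4   51.1]
heater [591.7 257.2  28.5]
post [610.7  65.6  29.9]
rest [610.8 -19.3  28.4]
cradle [506.9  68.6   4.2]
cup [500.7 -16.6  10.4]
t [672.2 112.3  13.3]
t [676.2 -70.1  -0.8]
t [438.  -59.6   6.3]
t [ 4.414e+02  1.142e+02 -3.000e-01]
```

View pics/c1.png

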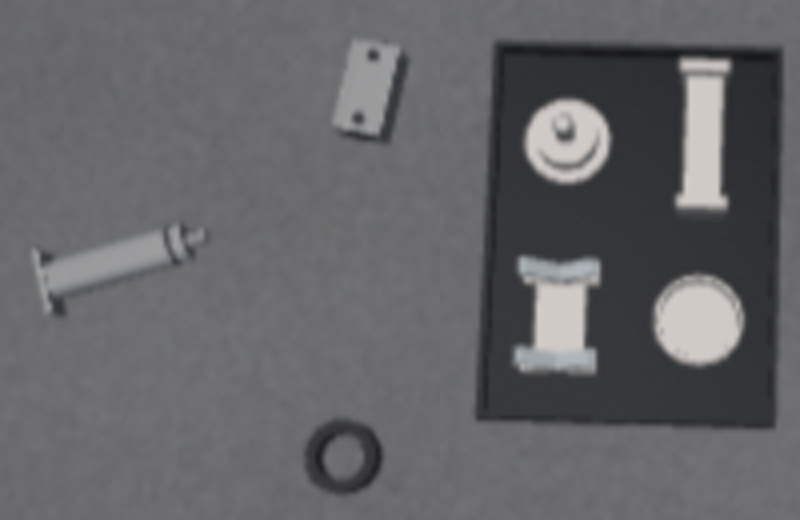

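View pics/c2.png

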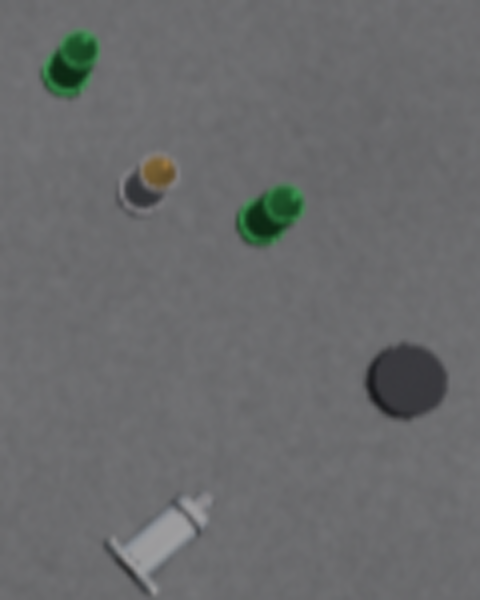

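```bash
cat >> h.py <<'E'
from scipy.spatial.transform import Rotation as Ro
def plan(x,y,z,yaw=None):
    s=monitor.sense(); R=Ro.from_euler('xyz',s['tcp_rot'],degrees=True)
    d=R.inv().apply(np.array([x,y,z])-s['tool_pos'])
    print('t %.2f tcp'%s['time'],np.round(s['tool_pos'],1),'rot',np.round(s['tcp_rot'],2),'gap %.1f'%s['finger_gap'],'F',np.round(s['ft_force'],1))
    cur=s['tcp_rot'][2]
    yy=cur if yaw is None else yaw+180*np.round((cur-yaw)/180)
    rv=(R.inv()*Ro.from_euler('xyz',[180,0,yy],degrees=True)).as_rotvec(degrees=True)
    print('tool offset',np.round(d,1),'norm %.0f rows>=%.1f'%(np.linalg.norm(d),np.linalg.norm(d)/50),'rot',np.round(rv,2),'j6 %.1f'%s['joint_pos'][5])
E
python3 - <<'E'
from h import *
W=world('top0'); im=load('top0')[0].astype(int)
def reg(x0,x1,y0,y1,zlo,zhi=200):
    m=(W[...,0]>x0)&(W[...,0]<x1)&(W[...,1]>y0)&(W[...,1]<y1)&(W[...,2]>zlo)&(W[...,2]<zhi); return m
print('table z',np.nanmedian(W[250:400,30:150,2]))
for n,b in {'long':(440,540,340,460),'heater':(555,630,225,290),'collar':(350,420,230,300),'noz':(540,610,-285,-225)}.items():
    m=reg(*b,7); p=W[m]; c=p.mean(0); u,s,v=np.linalg.svd(p[:,:2]-c[:2],full_matrices=False)
    q=(p[:,:2]-c[:2])@v.T
    print(n,len(p),np.round(c,1),'mid-extent',np.round(c[:2]+((q.max(0)+q.min(0))/2)@v,1),'ang',np.degrees(np.arctan2(v[0,1],v[0,0])),'ext',np.ptp(q,axis=0),p[:,2].max())
wh=(im.min(-1)>150)&reg(430,690,-80,130,-5)
for n,b in {'post':(555,670,28,110),'rest':(550,680,-60,20),'cradle':(450,550,28,110),'cup':(450,550,-60,20)}.items():
    p=W[wh&reg(*b,-5)]; print(n,len(p),'mid',np.round((p.max(0)+p.min(0))/2,1),'mean',p.mean(0).round(1),'ext',np.ptp(p,axis=0).round(1))
plan(440,380,230,90)
m=cams.camera_model('wrist')['camera_from_world']; s=monitor.sense()
C=-m[:3,:3].T@m[:3,3]; R=Ro.from_euler('xyz',s['tcp_rot'],degrees=True)
print('cam in tool',R.inv().apply(C-s['tool_pos']),'axes in tool',(R.inv().as_matrix()@m[:3,:3].T).round(2))
E
```

```text
table z -0.6581337405423255
long 418 [488.  408.9  19.7] mid-extent [490.7 404.2] ang -72.50608238984604 ext [100.5452519   39.60894272] 28.490680374829708
heater 340 [592.8 258.   25.3] mid-extent [594.5 259.2] ang 169.7073350486597 ext [57.48125864 31.53444799] 32.93086374286577
collar 178 [373.  267.1  14.5] mid-extent [373.5 267.7] ang 83.90024645164875 ext [42.33468793 42.74275091] 21.506814763112516
noz 143 [ 579.5 -259.4   43.5] mid-extent [ 582.1 -261.5] ang -136.71761384817876 ext [27.55639521 24.5116003 ] 71.30909297728556
post 282 mid [615.4  66.   26.3] mean [613.   65.2  18.9] ext [50.5 47.4 47.6]
rest 329 mid [612.2 -17.   29. ] mean [612.5 -17.9  26.8] ext [91.5 29.3 20.5]
cradle 333 mid [502.3  68.7  19.8] mean [503.4  69.5  15. ] ext [61.8 47.  39.1]
cup 338 mid [500.2 -14.2  15.3] mean [499.8 -14.1  12.1] ext [50.8 48.1 20.4]
t 0.15 tcp [139.4 583.1 230.5] rot [-1.7999e+02  8.0000e-02  7.6550e+01] gap 85.8 F [-0.2 -0.  -0. ]
tool offset [-127.6  339.6    0.6] norm 363 rows>=7.3 rot [ -0.02   0.08 -13.45] j6 -4.9
cam in tool [   0.8564004   -76.43099458 -143.32518469] axes in tool [[ 1.    0.   -0.  ]
 [-0.    0.96  0.3 ]
 [ 0.   -0.3   0.96]]
```

```bash
cat >> h.py <<'E'
def rows(x,y,z,yaw,step=40,yawfull=None):
    s=monitor.sense(); R=Ro.from_euler('xyz',s['tcp_rot'],degrees=True); p=s['tool_pos']
    cur=s['tcp_rot'][2]; yy=yawfull if yawfull is not None else yaw+180*np.round((cur-yaw)/180)
    Rt=Ro.from_euler('xyz',[180,0,yy],degrees=True); g=np.array([x,y,z])
    n=int(max(np.ceil(np.linalg.norm(g-p)/step),np.ceil(abs(yy-cur)/8),1))
    rv=(R.inv()*Rt).as_rotvec(degrees=True)
    print('t %.2f'%s['time'],np.round(p,1),np.round(s['tcp_rot'],2),'rows',n,'rv/row',np.round(rv/n,2))
    Rk=R
    for k in range(n):
        print(np.round(Rk.inv().apply((g-p)/n),1).tolist(),end=','); Rk=Rk*Ro.from_rotvec(rv/n,degrees=True)
    print()
E
python3 - <<'E'
from h import *
rows(486,406,200,17.5,yawfull=17.5)
E
```

```text
t 0.15 [139.4 583.1 230.5] [-1.7999e+02  8.0000e-02  7.6550e+01] rows 10 rv/row [0.   0.01 5.9 ]
[-9.2, 37.8, 3.1],[-5.2, 38.6, 3.1],[-1.2, 38.9, 3.0],[2.8, 38.8, 3.0],[6.8, 38.3, 3.0],[10.7, 37.4, 3.0],[14.5, 36.1, 3.0],[18.1, 34.5, 3.0],[21.6, 32.4, 3.0],[24.8, 30.0, 3.0],
```

Emit:
{"name": "jog_arm", "arguments": {
  "offset": [
    [-9,38,3],
    [-5,39,3],
    [-1,39,3],
    [3,39,3],
    [7,38,3],
    [11,37,3],
    [15,36,3],
    [18,34,3],
    [22,32,3],
    [25,30,3]
  ],
  "delta_rot": [
    [0,0,5.9],
    [0,0,5.9],
    [0,0,5.9],
    [0,0,5.9],
    [0,0,5.9],
    [0,0,5.9],
    [0,0,5.9],
    [0,0,5.9],
    [0,0,5.9],
    [0,0,5.9]
  ],
  "jaw": [100,100,100,100,100,100,100,100,100,100]
}}

```text
time: 1.15
tool_pos: [491.2, 399.2, 195.5]
tcp_rot: [179.9, 0.3, 15.8]
ft_force: [-0.7, -0.1, 0.2]
finger_gap: 85.5
```

```bash
python3 - <<'E'
from h import *
rows(486,406,200,17.5,yawfull=17.5)
E
```

```text
t 1.15 [491.2 399.2 195.5] [179.89   0.33  15.83] rows 1 rv/row [ 0.11  0.34 -1.67]
[-3.1, -7.9, -4.5],
```

Emit:
{"name": "jog_arm", "arguments": {
  "offset": [
    [0,0,0],
    [0,0,0]
  ],
  "delta_rot": [
    [0,0,0],
    [0,0,0]
  ],
  "jaw": [100,100]
}}

```text
time: 1.35
tool_pos: [494.9, 395.2, 193.7]
tcp_rot: [179.8, 0.4, 15.3]
ft_force: [-0.1, -0.5, -0.3]
finger_gap: 85.3
```

```bash
python3 - <<'E'
from h import *
plan(486,406,200,17.5)
snap('wrist','w1')
plan(486,406,200,17.5)
W=world('w1'); print('table',np.nanmedian(W[20:60,20:100],(0,1)))
m=(W[...,2]>6)&(W[...,2]<40)&(abs(W[...,0]-486)<70)&(abs(W[...,1]-406)<70); v,u=np.nonzero(m); print(u.min(),u.max(),v.min(),v.max())
p=W[m];c=p.mean(0);_,s,vv=np.linalg.svd(p[:,:2]-c[:2],full_matrices=False);q=(p[:,:2]-c[:2])@vv.T
print(c,vv,q.min(0),q.max(0), c[:2]+((q.max(0)+q.min(0))/2)@vv,'top z',np.percentile(p[:,2],95))
im=cv2.imread('pics/w1.png'); cv2.imwrite('pics/w1m.png',np.where(m[...,None],im,im//2))
E
```

```text
t 1.35 tcp [494.9 395.2 193.7] rot [179.78   0.43  15.32] gap 85.3 F [-0.1 -0.5 -0.3]
tool offset [ -5.8 -12.8  -6.3] norm 15 rows>=0.3 rot [ 0.21  0.44 -2.18] j6 18.7
t 1.40 tcp [494.7 395.1 193.5] rot [179.75   0.43  15.34] gap 85.8 F [ 0.3 -1.1 -0.2]
tool offset [ -5.6 -12.8  -6.5] norm 15 rows>=0.3 rot [ 0.25  0.43 -2.16] j6 18.7
table [275.46365064 464.73078688   0.66501202]
256 302 115 222
[488.82348845 414.68213157  21.76225875] [[ 0.29729013 -0.95478719]
 [-0.95478719 -0.29729013]] [-41.95583957 -19.8836051 ] [58.46973905 19.79410894] [491.32092298 406.81180488] top z 25.146294686834516
```

View pics/w1m.png

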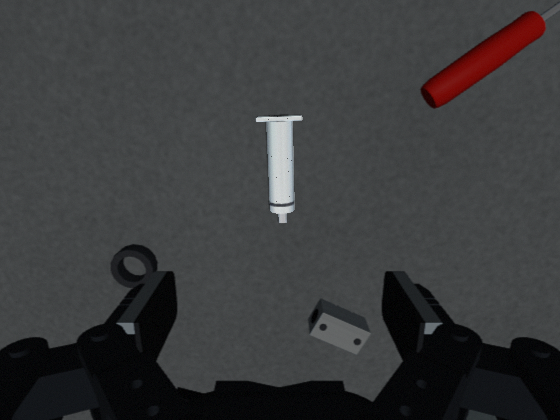

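```bash
python3 - <<'E'
from h import *
rows(490,409.5,50,17.3,yawfull=17.3)
E
```

```text
t 1.40 [494.7 395.1 193.5] [179.75   0.43  15.34] rows 4 rv/row [ 0.06  0.11 -0.49]
[0.1, -3.9, 35.9],[0.0, -3.9, 35.9],[0.0, -3.9, 35.9],[-0.0, -3.8, 35.9],
```

Emit:
{"name": "jog_arm", "arguments": {
  "offset": [
    [0,-4,36],
    [0,-4,36],
    [0,-4,36],
    [0,-4,36],
    [0,0,0],
    [0,0,0]
  ],
  "delta_rot": [
    [0,0.1,-0.5],
    [0,0.1,-0.5],
    [0.1,0.1,-0.5],
    [0,0.1,-0.5],
    [0,0,0],
    [0,0,0]
  ],
  "jaw": [100,100,100,70,70,70]
}}

```text
time: 2.0
tool_pos: [485.3, 416.6, 49.6]
tcp_rot: [-180.0, -0.3, 18.2]
ft_force: [0.0, 0.5, 1.0]
finger_gap: 59.8
```

```bash
python3 - <<'E'
from h import *
snap('wrist','w2')
rows(490,409.5,4,17.3,yawfull=17.3)
W=world('w2')
m=(W[...,2]>6)&(W[...,2]<35)&(abs(W[...,0]-486)<50)&(abs(W[...,1]-406)<70); v,u=np.nonzero(m); print(u.min(),u.max(),v.min(),v.max())
E
```

```text
t 2.05 [485.  416.4  49.4] [-179.99   -0.22   18.18] rows 2 rv/row [-0.01 -0.11  0.44]
[1.2, 4.1, 22.7],[1.3, 4.1, 22.7],
246 327 172 342
```

View pics/w2.png

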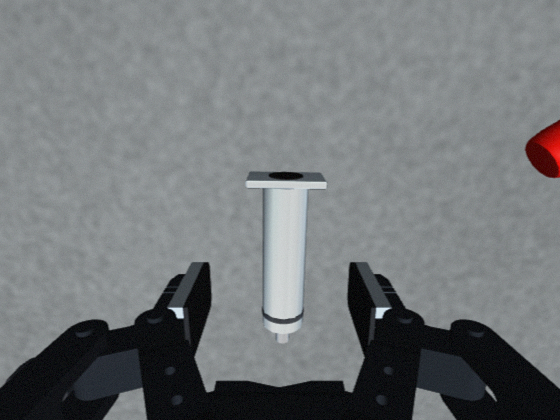

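```bash
cat >> h.py <<'E'
def fit(f,box,zlo,zhi):
    W=world(f); x0,x1,y0,y1=box
    m=(W[...,2]>zlo)&(W[...,2]<zhi)&(W[...,0]>x0)&(W[...,0]<x1)&(W[...,1]>y0)&(W[...,1]<y1)
    p=W[m];c=p.mean(0);_,s,vv=np.linalg.svd(p[:,:2]-c[:2],full_matrices=False);q=(p[:,:2]-c[:2])@vv.T
    lo=np.percentile(q,.5,axis=0);hi=np.percentile(q,99.5,axis=0)
    print(f,len(p),'c',c.round(1),'ang',np.degrees(np.arctan2(vv[:,1],vv[:,0])).round(2),'lo',lo.round(1),'hi',hi.round(1),'mid',(c[:2]+((hi+lo)/2)@vv).round(1),'z95 %.1f'%np.percentile(p[:,2],95)); return p,c,vv,m
E
python3 - <<'E'
from h import *
p,c,vv,m=fit('w2',(430,550,345,475),4,35)
v,u=np.nonzero(m);print(u.min(),u.max(),v.min(),v.max())
E
```

```text
w2 7465 c [486.9 418.9  21.4] ang [ 107.17 -162.83] lo [-60.8 -18.5] hi [37.5 18.3] mid [490.4 407.8] z95 24.8
246 327 172 342
```

```bash
python3 - <<'E'
from h import *
plan(489.2,411.6,4,17.2)
E
```

```text
t 2.05 tcp [485.  416.4  49.4] rot [-179.99   -0.22   18.18] gap 59.6 F [-0.8 -0.  -0.5]
tool offset [ 2.3  5.9 45.4] norm 46 rows>=0.9 rot [-0.01 -0.22  0.98] j6 17.9
```

Emit:
{"name": "jog_arm", "arguments": {
  "offset": [
    [2,4,15],
    [0,0,15],
    [0,0,5],
    [0,0,0]
  ],
  "delta_rot": [
    [0,-0.2,0.8],
    [0,0,0],
    [0,0,0],
    [0,0,0]
  ],
  "jaw": [70,70,70,70]
}}

```text
time: 2.45
tool_pos: [491.8, 415.5, 18.1]
tcp_rot: [-179.8, -0.5, 17.3]
ft_force: [0.3, -0.6, 1.1]
finger_gap: 60.2
```

```bash
python3 - <<'E'
from h import *
plan(489.2,411.6,4,17.2)
E
```

```text
t 2.45 tcp [491.8 415.5  18.1] rot [-179.83   -0.51   17.32] gap 60.2 F [ 0.3 -0.6  1.1]
tool offset [-3.8  2.9 14. ] norm 15 rows>=0.3 rot [-0.17 -0.51  0.12] j6 18.3
```

Emit:
{"name": "jog_arm", "arguments": {
  "offset": [
    [-3,3,8],
    [0,0,3],
    [0,0,0]
  ],
  "delta_rot": [
    [-0.2,-0.5,0],
    [0,0,0],
    [0,0,0]
  ],
  "jaw": [70,70,70]
}}

```text
time: 2.75
tool_pos: [490.5, 411.4, 6.8]
tcp_rot: [180.0, -0.0, 17.3]
ft_force: [-0.1, -0.8, 0.3]
finger_gap: 59.6
```

```bash
python3 - <<'E'
from h import *
plan(489.2,411.6,4,17.2)
E
```

```text
t 2.75 tcp [490.5 411.4   6.8] rot [ 1.7997e+02 -1.0000e-02  1.7290e+01] gap 59.6 F [-0.1 -0.8  0.3]
tool offset [-1.2 -0.5  2.8] norm 3 rows>=0.1 rot [ 0.03 -0.01  0.09] j6 18.1
```

Emit:
{"name": "jog_arm", "arguments": {
  "offset": [
    [-1,0,2.5],
    [0,0,0],
    [0,0,0],
    [0,0,0],
    [0,0,0],
    [0,0,0],
    [0,0,0]
  ],
  "delta_rot": [
    [0,0,0],
    [0,0,0],
    [0,0,0],
    [0,0,0],
    [0,0,0],
    [0,0,0],
    [0,0,0]
  ],
  "jaw": [70,10,10,10,10,10,10],
  "newtons": 40
}}

```text
time: 3.45
tool_pos: [489.7, 411.5, 4.9]
tcp_rot: [180.0, -0.1, 17.3]
ft_force: [-0.3, -0.4, 0.1]
finger_gap: 22.8
```

```bash
python3 - <<'E'
from h import *
rows(494,68,150,90,yawfull=90)
E
```

```text
t 3.45 [489.7 411.5   4.9] [ 1.7999e+02 -7.0000e-02  1.7300e+01] rows 10 rv/row [ 0.01 -0.01 -7.27]
[-9.8, 32.9, -14.5],[-13.9, 31.4, -14.5],[-17.7, 29.4, -14.5],[-21.3, 26.9, -14.5],[-24.6, 24.0, -14.5],[-27.4, 20.7, -14.5],[-29.8, 17.1, -14.5],[-31.7, 13.2, -14.5],[-33.1, 9.0, -14.5],[-34.0, 4.8, -14.5],
```

Emit:
{"name": "jog_arm", "arguments": {
  "offset": [
    [0,0,-15],
    [0,0,-40],
    [0,0,-40],
    [0,0,0],
    [0,0,0]
  ],
  "delta_rot": [
    [0,0,0],
    [0,0,0],
    [0,0,0],
    [0,0,0],
    [0,0,0]
  ],
  "jaw": [10,10,10,10,10]
}}

```text
time: 3.95
tool_pos: [488.8, 410.9, 105.6]
tcp_rot: [180.0, 0.0, 17.3]
ft_force: [-0.3, 0.6, -1.2]
finger_gap: 22.2
```

```bash
python3 - <<'E'
from h import *
rows(440,80,150,90,yawfull=90,step=36)
E
```

```text
t 3.95 [488.8 410.9 105.6] [1.7996e+02 3.0000e-02 1.7300e+01] rows 10 rv/row [ 0.    0.01 -7.27]
[-14.5, 30.1, -4.4],[-18.2, 28.1, -4.4],[-21.6, 25.5, -4.4],[-24.7, 22.6, -4.4],[-27.3, 19.3, -4.4],[-29.5, 15.7, -4.4],[-31.3, 11.8, -4.4],[-32.5, 7.8, -4.4],[-33.3, 3.6, -4.4],[-33.4, -0.7, -4.4],
```

Emit:
{"name": "jog_arm", "arguments": {
  "offset": [
    [-14,30,-4],
    [-18,28,-4],
    [-22,26,-4],
    [-25,23,-4],
    [-27,19,-4],
    [-30,16,-4],
    [-31,12,-4],
    [-32,8,-4],
    [-33,4,-4],
    [-24,0,-4],
    [0,0,0],
    [0,0,0]
  ],
  "delta_rot": [
    [0,0,-7.2],
    [0,0,-7.2],
    [0,0,-7.2],
    [0,0,-7.2],
    [0,0,-7.2],
    [0,0,-7.2],
    [0,0,-7.2],
    [0,0,-7.2],
    [0,0,-7.2],
    [0,0,-6],
    [0,0,0],
    [0,0,0]
  ],
  "jaw": [10,10,10,10,10,10,10,10,10,10,10,10]
}}

```text
time: 5.15
tool_pos: [441.1, 76.7, 141.6]
tcp_rot: [-179.5, 0.1, 91.0]
ft_force: [-0.2, -0.1, -1.3]
finger_gap: 22.5
```

```bash
python3 - <<'E'
from h import *
plan(440,80,150,90)
snap('wrist','w3')
E
```

```text
t 5.15 tcp [441.1  76.7 141.6] rot [-1.7954e+02  1.5000e-01  9.1020e+01] gap 22.5 F [-0.2 -0.1 -1.3]
tool offset [ 3.3 -1.1 -8.4] norm 9 rows>=0.2 rot [-0.45  0.15  1.02] j6 -87.6
```

View pics/w3.png

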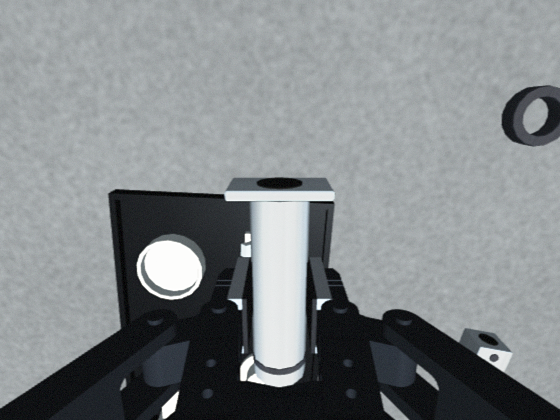

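```bash
python3 - <<'E'
from h import *
rows(575,160,230,90,yawfull=90,step=36)
p,c,vv,m=fit('w3',(380,500,55,100),135,190)
v,u=np.nonzero(m);print(u.min(),u.max(),v.min(),v.max())
W=world('w3')
for vv_ in (182,190,197,215,260,310,350,370,380): print(vv_,W[vv_,240:330:11].round(1)[[2,4,6]].tolist())
E
```

```text
t 5.20 [441.1  76.9 141.6] [-1.7953e+02  1.6000e-01  9.1070e+01] rows 6 rv/row [-0.08  0.03  0.18]
[13.4, 22.5, -15.0],[13.5, 22.4, -14.9],[13.5, 22.4, -14.9],[13.6, 22.4, -14.9],[13.7, 22.4, -14.8],[13.8, 22.3, -14.8],
w3 16856 c [431.5  77.8 162.5] ang [ 1.05 91.05] lo [-35.8 -22.1] hi [51.5 21.4] mid [439.4  77.6] z95 185.0
206 350 178 386
182 [[395.9, 70.4, 150.6], [395.9, 79.0, 150.2], [396.1, 87.8, 148.1]]
190 [[396.7, 70.9, 160.4], [396.5, 78.9, 160.9], [396.0, 86.8, 162.2]]
197 [[399.0, 71.0, 161.7], [398.6, 78.9, 162.6], [398.6, 86.9, 162.2]]
215 [[406.2, 71.0, 160.7], [405.6, 79.1, 162.1], [407.2, 87.6, 156.4]]
260 [[425.0, 71.0, 159.6], [424.3, 79.5, 160.6], [427.0, 88.6, 154.4]]
310 [[447.1, 71.1, 159.7], [446.7, 80.1, 160.2], [450.0, 89.5, 154.6]]
350 [[467.9, 71.1, 158.0], [465.2, 80.5, 161.1], [473.8, 90.8, 150.0]]
370 [[477.3, 71.2, 159.1], [475.3, 80.7, 161.1], [612.1, 106.6, 4.9]]
380 [[482.9, 71.2, 158.7], [481.0, 80.8, 160.6], [623.2, 107.0, 5.5]]
```

Emit:
{"name": "jog_arm", "arguments": {
  "offset": [
    [13,22,-15],
    [13,22,-15],
    [13,22,-15],
    [14,22,-15],
    [14,22,-15],
    [12,15,-12],
    [0,0,0],
    [0,0,0]
  ],
  "delta_rot": [
    [-0.1,0,0.2],
    [-0.1,0,0.2],
    [-0.1,0,0.2],
    [-0.1,0,0.2],
    [-0.1,0,0.2],
    [0,0,0],
    [0,0,0],
    [0,0,0]
  ],
  "jaw": [10,10,10,10,10,10,10,10]
}}

```text
time: 6.0
tool_pos: [566.4, 170.1, 222.6]
tcp_rot: [-179.4, 0.1, 89.8]
ft_force: [0.1, 0.5, -1.1]
finger_gap: 22.4
```

```bash
python3 - <<'E'
from h import *
plan(503,68,120,90)
snap('wrist','w4')
plan(503,68,120,90)
E
```

```text
t 6.00 tcp [566.4 170.1 222.6] rot [-1.794e+02  1.300e-01  8.981e+01] gap 22.4 F [ 0.1  0.5 -1.1]
tool offset [-102.1  -61.9  103.5] norm 158 rows>=3.2 rot [-0.6   0.13 -0.19] j6 -78.0
t 6.05 tcp [566.2 170.  222.6] rot [-1.794e+02  1.200e-01  8.980e+01] gap 22.4 F [ 0.1  0.2 -0.2]
tool offset [-102.   -61.8  103.4] norm 158 rows>=3.2 rot [-0.6   0.12 -0.2 ] j6 -78.1
```

View pics/w4.png

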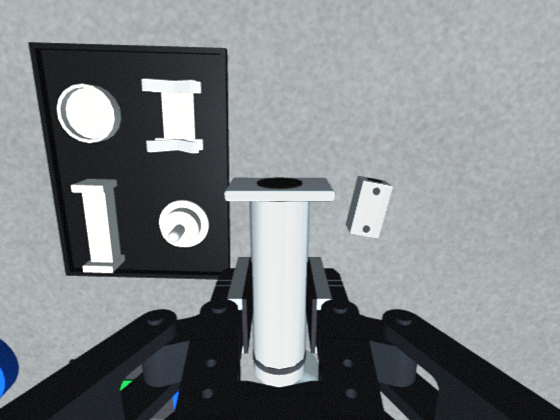

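```bash
python3 - <<'E'
from h import *
im,d,K,T=load('w4'); W=world('w4').copy(); g=im.min(-1).astype(int)
# tray floor & table z
print('table z',np.nanmedian(W[20:150,330:520,2]),'trayfloor',np.nanmedian(W[160:175,70:130,2]))
wh=(g>170)&(W[...,0]>440)&(W[...,0]<680)&(W[...,1]<115)&(W[...,1]>-75)
lab,n=0,0
n,lab,st,ce=cv2.connectedComponentsWithStats(wh.astype(np.uint8))
for i in range(1,n):
    if st[i,4]<300: continue
    p=W[lab==i]; 
    print(i,st[i],'mean',p.mean(0).round(1),'zhist',np.histogram(p[:,2],bins=np.arange(0,56,5))[0])
    for lo,hi in((8,14),(17,30),(33,42),(42,52)):
        q=p[(p[:,2]>lo)&(p[:,2]<hi)]
        if len(q)>30:
            r_=cv2.minAreaRect(q[:,:2].astype(np.float32)); print('  z',lo,hi,len(q),'mean',q.mean(0).round(1),'rect',np.round(r_[0],1),np.round(r_[1],1),round(r_[2],1),'mid',((q.max(0)+q.min(0))/2).round(1))
c=cv2.resize(cv2.imread('pics/w4.png')[35:285,20:240],None,fx=2.4,fy=2.4,interpolation=cv2.INTER_CUBIC); cv2.imwrite('pics/w4c.png',c)
E
```

```text
table z 0.6800406383196389 trayfloor 5.801595861526607
3 [ 142   79   61   74 2835] mean [502.3  71.7  17.5] zhist [   7 1422  199  107  237  266  344  253    0    0    0]
  z 8 14 1325 mean [503.3  73.4   9.2] rect [500.1  77.6] [46.4 62.7] 77.6 mid [503.6  72.2  11. ]
  z 17 30 603 mean [501.2  70.1  24.1] rect [503.1  73. ] [37.1 63.8] 87.2 mid [503.   72.1  23.6]
  z 33 42 436 mean [500.7  72.5  35.5] rect [502.9  72. ] [48.3 63.7] 88.2 mid [502.9  72.1  36.1]
4 [  57   84   58   59 2376] mean [500.  -14.7  13.9] zhist [   4   67 1780   12  513    0    0    0    0    0    0]
  z 8 14 1789 mean [500.1 -14.7  11.8] rect [500.5 -14.3] [47.  43.1] 0.5 mid [500.5 -14.3  11.8]
  z 17 30 525 mean [499.6 -12.   21.6] rect [500.4 -11.8] [52.7 52.9] 76.3 mid [500.5 -12.1  20.7]
16 [  71  185   42   78 1805] mean [607.  -16.1  26.3] zhist [   7   59    0    1  218 1277   60  183    0    0    0]
  z 17 30 1496 mean [612.9 -15.4  25.8] rect [614.2 -15.6] [25.9 77.2] 85.3 mid [614.2 -17.4  23.7]
  z 33 42 240 mean [569.7 -14.1  35.6] rect [569.8 -14.5] [ 7.8 30.3] 0.3 mid [569.8 -14.5  35.6]
19 [ 159  200   50   47 1577] mean [611.2  70.8  20.3] zhist [  5 397 247   4 132 697   3   3   3  83   3]
  z 8 14 596 mean [607.7  74.2   9.9] rect [612.8  70.2] [51.4 46.1] 48.8 mid [614.8  68.5  10.5]
  z 17 30 832 mean [613.4  69.6  25.7] rect [614.9  68.5] [36.7 37.6] 43.6 mid [614.9  68.9  23.4]
  z 42 52 87 mean [614.8  68.9  48. ] rect [614.8  68.4] [10.9  9.1] 37.2 mid [614.9  69.   46.9]
```

View pics/w4c.png

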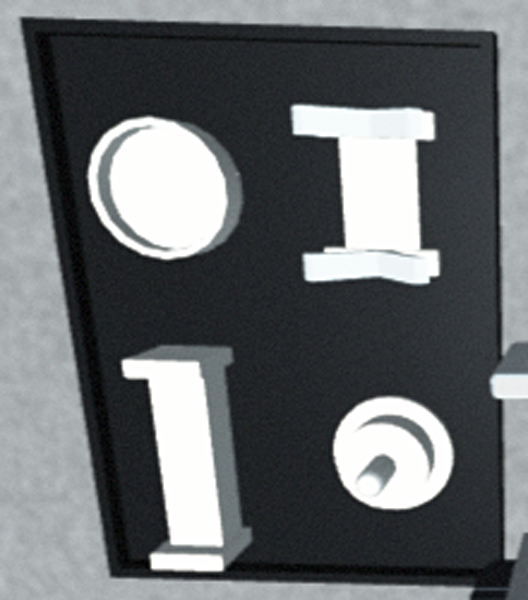

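```bash
python3 - <<'E'
from h import *
rows(503,72,85,88.3,yawfull=88.3,step=36)
E
```

```text
t 6.05 [566.2 170.  222.6] [-1.794e+02  1.200e-01  8.980e+01] rows 6 rv/row [-0.1   0.02  0.25]
[-16.3, -10.2, 23.1],[-16.4, -10.2, 23.0],[-16.4, -10.2, 23.0],[-16.5, -10.1, 23.0],[-16.5, -10.1, 23.0],[-16.6, -10.1, 23.0],
```

Emit:
{"name": "jog_arm", "arguments": {
  "offset": [
    [-16,-10,23],
    [-16,-10,23],
    [-16,-10,23],
    [-16,-10,23],
    [-16,-10,20],
    [-10,-6,10],
    [0,0,0],
    [0,0,0]
  ],
  "delta_rot": [
    [-0.1,0,0.2],
    [-0.1,0,0.2],
    [-0.1,0,0.2],
    [-0.1,0,0.2],
    [-0.1,0,0.2],
    [0,0,0],
    [0,0,0],
    [0,0,0]
  ],
  "jaw": [10,10,10,10,10,10,10,10]
}}

```text
time: 6.85
tool_pos: [496.9, 77.5, 90.7]
tcp_rot: [-179.4, 0.1, 88.6]
ft_force: [0.1, 0.1, 0.4]
finger_gap: 22.5
```

```bash
python3 - <<'E'
from h import *
plan(502,71.5,60,88.3)
snap('wrist','w5')
snap('top','top5')
plan(502,71.5,60,88.3)
im=cv2.imread('pics/top5.png'); cv2.imwrite('pics/top5c.png',cv2.resize(im[130:260,210:340],None,fx=4,fy=4,interpolation=cv2.INTER_CUBIC))
E
```

```text
t 6.85 tcp [496.9  77.5  90.7] rot [-1.7942e+02  1.5000e-01  8.8580e+01] gap 22.5 F [0.1 0.1 0.4]
tool offset [-5.8  5.6 30.6] norm 32 rows>=0.6 rot [-0.58  0.15  0.28] j6 -85.5
t 6.95 tcp [497.7  77.9  91.3] rot [-1.7948e+02  1.4000e-01  8.8640e+01] gap 22.5 F [ 0.4  0.1 -0.1]
tool offset [-6.2  4.8 31.3] norm 32 rows>=0.6 rot [-0.52  0.15  0.34] j6 -85.5
```

View pics/w5.png

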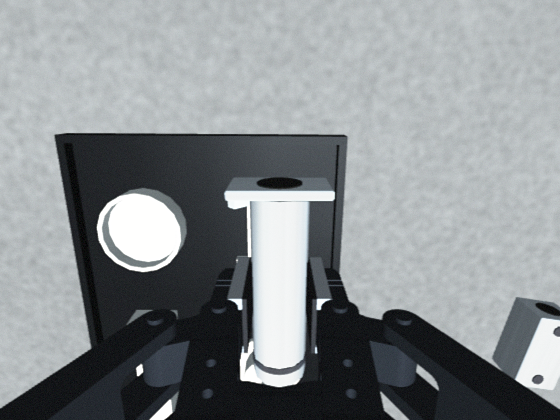

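View pics/top5c.png

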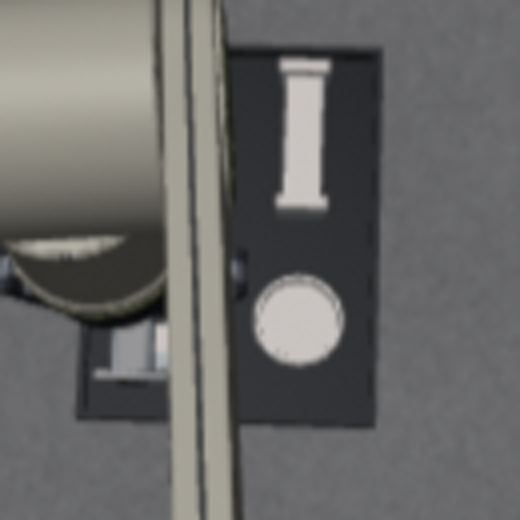

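```bash
python3 - <<'E'
from h import *
W=world('w5'); im=load('w5')[0]
q=W[185:285,90:195].reshape(-1,3); q=q[(q[:,2]>18.5)&(q[:,2]<25)]
print('cup',cv2.minEnclosingCircle(q[:,:2].astype(np.float32)),((q.max(0)+q.min(0))/2).round(1))
# tray rim z~14: near edge and right edge
for v,u0,u1 in((136,80,220),):
    q=W[132:140,80:330].reshape(-1,3);q=q[(q[:,2]>10)]; print('near rim',np.polyfit(q[:,1],q[:,0],1),len(q),q[:,0].mean(),q[:,2].mean())
q=W[150:260,335:352].reshape(-1,3);q=q[(q[:,2]>11)&(q[:,2]<20)]; print('left rim',np.polyfit(q[:,0]-480,q[:,1],1),len(q))
print(W[200:209,228:250:3].round(0)[4])
# barrel side
b=W[205:360,253:310]; 
for v in (210,250,300,350):
    r_=W[v,235:330]; k=np.nonzero(r_[:,2]>95)[0]; print(v,r_[k[0]].round(1),r_[k[-1]].round(1))
E
```

```text
cup ((500.560302734375, -11.831489562988281), 27.33797836303711) [500.5 -11.8  21.2]
near rim [2.69810578e-02 4.40219030e+02] 1193 441.01841645004777 14.566243723194935
left rim [-2.12791838e-02  1.17955570e+02] 897
[[486.  44.   6.]
 [478.  51.  35.]
 [478.  53.  38.]
 [478.  54.  36.]
 [479.  56.  34.]
 [479.  57.  33.]
 [480.  59.  32.]
 [481.  60.  28.]]
210 [463.1  67.7  99.2] [463.1  91.3 100.8]
250 [480.6  67.3  98.7] [480.7  91.   99.7]
300 [486.5  63.8 127.9] [485.   95.5 131.6]
350 [479.8  68.4 162. ] [480.4  91.4 161.9]
```

Emit:
{"name": "jog_arm", "arguments": {
  "offset": [
    [-5,4,15],
    [-1,0.5,10],
    [0,0,0],
    [0,0,0]
  ],
  "delta_rot": [
    [-0.5,0.1,0.1],
    [0,0,0],
    [0,0,0],
    [0,0,0]
  ],
  "jaw": [10,10,10,10]
}}

```text
time: 7.35
tool_pos: [505.5, 73.7, 69.3]
tcp_rot: [179.7, -0.0, 88.6]
ft_force: [0.3, -0.4, -0.2]
finger_gap: 22.5
```

```bash
python3 - <<'E'
from h import *
plan(501.7,71.3,27,88.5)
snap('wrist','w6')
plan(501.7,71.3,27,88.5)
E
```

```text
t 7.35 tcp [505.5  73.7  69.3] rot [ 1.7966e+02 -2.0000e-02  8.8630e+01] gap 22.5 F [ 0.3 -0.4 -0.2]
tool offset [-2.5 -4.  42.2] norm 42 rows>=0.8 rot [ 0.34 -0.02  0.13] j6 -86.1
t 7.40 tcp [505.5  73.7  69.3] rot [ 1.7965e+02 -1.0000e-02  8.8630e+01] gap 21.9 F [ 0.4  0.2 -0.7]
tool offset [-2.5 -4.  42.2] norm 42 rows>=0.8 rot [ 0.35 -0.02  0.13] j6 -86.1
```

View pics/w6.png

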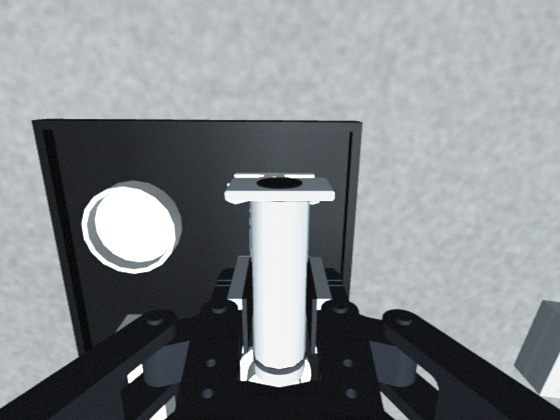

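Emit:
{"name": "jog_arm", "arguments": {
  "offset": [
    [-2,-3,10],
    [-0.5,-0.5,10],
    [0,0,5],
    [0,0,0],
    [0,0,0]
  ],
  "delta_rot": [
    [0.3,0,0.1],
    [0,0,0],
    [0,0,0],
    [0,0,0],
    [0,0,0]
  ],
  "jaw": [10,10,10,10,10]
}}

```text
time: 7.9
tool_pos: [502.0, 71.5, 42.7]
tcp_rot: [180.0, -0.0, 88.5]
ft_force: [-0.1, 0.8, -1.5]
finger_gap: 22.6
```

```bash
python3 - <<'E'
from h import *
plan(501.7,71.3,27,88.5)
E
```

```text
t 7.90 tcp [502.   71.5  42.7] rot [ 1.7995e+02 -2.0000e-02  8.8550e+01] gap 22.6 F [-0.1  0.8 -1.5]
tool offset [-0.2 -0.3 15.7] norm 16 rows>=0.3 rot [ 0.05 -0.02  0.05] j6 -86.3
```

Emit:
{"name": "jog_arm", "arguments": {
  "offset": [
    [0,0,6],
    [0,0,5],
    [0,0,3],
    [0,0,1],
    [0,0,0]
  ],
  "delta_rot": [
    [0,0,0],
    [0,0,0],
    [0,0,0],
    [0,0,0],
    [0,0,0]
  ],
  "jaw": [10,10,10,10,10]
}}

```text
time: 8.4
tool_pos: [502.6, 71.3, 27.2]
tcp_rot: [179.9, 0.0, 88.5]
ft_force: [-0.1, -0.6, 0.8]
finger_gap: 22.4
```

```bash
python3 - <<'E'
from h import *
snap('wrist','w7')
plan(501.7,71.3,27,88.5)
E
```

```text
t 8.45 tcp [502.6  71.3  27.2] rot [179.89  -0.    88.55] gap 22.3 F [-1.3 -0.5 -0.3]
tool offset [-0.  -0.9  0.2] norm 1 rows>=0.0 rot [ 0.11 -0.    0.05] j6 -86.3
```

View pics/w7.png

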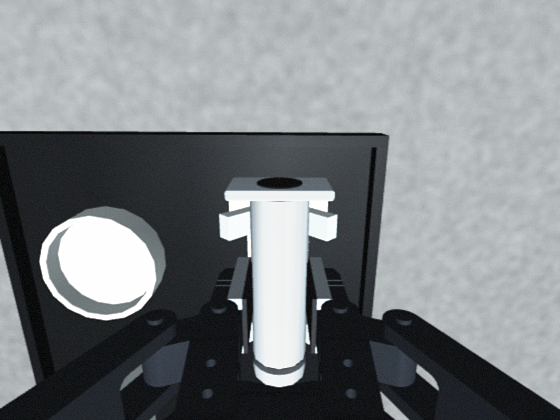

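```bash
python3 - <<'E'
from h import *
W=world('w7')
for c in (224,230,240,318,328,333):
    col=W[195:250,c]; k=(col[:,2]>30)&(col[:,2]<44); print(c,[(v+195,*col[v].round(1)) for v in np.nonzero(k)[0]][::3])
print(W[186,230:330:20].round(1),W[196,230:330:20].round(1))
E
```

```text
224 [(np.int64(213), np.float64(470.5), np.float64(50.4), np.float64(32.3)), (np.int64(216), np.float64(470.9), np.float64(50.8), np.float64(35.2)), (np.int64(219), np.float64(472.1), np.float64(50.8), np.float64(35.5)), (np.int64(222), np.float64(473.4), np.float64(50.7), np.float64(35.4)), (np.int64(225), np.float64(474.7), np.float64(50.6), np.float64(35.3)), (np.int64(228), np.float64(476.1), np.float64(50.4), np.float64(34.9)), (np.int64(231), np.float64(477.1), np.float64(50.5), np.float64(36.0)), (np.int64(234), np.float64(479.0), np.float64(50.1), np.float64(34.4)), (np.int64(237), np.float64(479.9), np.float64(50.2), np.float64(35.3))]
230 [(np.int64(212), np.float64(470.5), np.float64(52.8), np.float64(31.4)), (np.int64(215), np.float64(470.7), np.float64(53.2), np.float64(34.8)), (np.int64(218), np.float64(470.8), np.float64(53.6), np.float64(38.1)), (np.int64(221), np.float64(472.2), np.float64(53.5), np.float64(37.6)), (np.int64(224), np.float64(473.8), np.float64(53.3), np.float64(36.9)), (np.int64(227), np.float64(474.9), np.float64(53.3), np.float64(37.2)), (np.int64(
[... 2401 characters left out ...]
 np.float64(472.4), np.float64(94.8), np.float64(35.1)), (np.int64(221), np.float64(474.0), np.float64(94.8), np.float64(35.6)), (np.int64(224), np.float64(475.2), np.float64(94.8), np.float64(35.7)), (np.int64(227), np.float64(476.6), np.float64(94.8), np.float64(35.6)), (np.int64(230), np.float64(478.2), np.float64(95.0), np.float64(34.6)), (np.int64(233), np.float64(479.7), np.float64(95.1), np.float64(34.3)), (np.int64(236), np.float64(481.3), np.float64(95.2), np.float64(33.6))]
[[457.3  54.9  40.5]
 [457.5  62.4  40.2]
 [457.2  70.   42.4]
 [457.   77.4  43.7]
 [458.3  85.2  39.4]] [[459.3  55.7  47.4]
 [459.6  62.8  46.9]
 [459.6  70.1  47.7]
 [460.   77.3  46.9]
 [460.1  84.5  47. ]]
```

Emit:
{"name": "jog_arm", "arguments": {
  "offset": [
    [0,0,0.5],
    [0,0,0],
    [0,0,0],
    [0,0,0],
    [0,0,-10],
    [0,0,-20],
    [0,0,-30],
    [0,0,-30],
    [0,0,0]
  ],
  "delta_rot": [
    [0,0,0],
    [0,0,0],
    [0,0,0],
    [0,0,0],
    [0,0,0],
    [0,0,0],
    [0,0,0],
    [0,0,0],
    [0,0,0]
  ],
  "jaw": [10,60,60,60,60,60,60,80,100]
}}

```text
time: 9.35
tool_pos: [502.1, 71.7, 122.2]
tcp_rot: [179.9, -0.0, 88.6]
ft_force: [1.5, -0.1, 0.7]
finger_gap: 78.3
```

```bash
python3 - <<'E'
from h import *
snap('wrist','w8')
rows(372,267,150,45,yawfull=45,step=36)
W=world('w8')
p,c,vv,m=fit('w8',(440,565,48,97),39,60)
E
```

```text
t 9.40 [501.1  71.7 120.1] [-1.7996e+02 -3.0000e-02  8.8550e+01] rows 7 rv/row [-0.01 -0.    6.22]
[27.4, -19.1, -4.2],[25.2, -22.0, -4.2],[22.7, -24.6, -4.2],[19.9, -26.9, -4.2],[16.8, -28.9, -4.3],[13.6, -30.6, -4.3],[10.2, -31.9, -4.3],
w8 3994 c [495.1  71.9  42.9] ang [-1.54 88.46] lo [-38.5 -18.2] hi [48.7 17.6] mid [500.2  71.5] z95 45.2
```

View pics/w8.png

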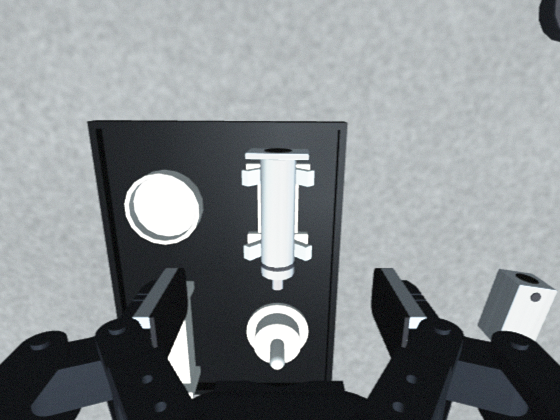

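```bash
python3 - <<'E'
from h import *
rows(365,262,130,88,yawfull=88,step=36)
E
```

```text
t 9.40 [501.1  71.7 120.1] [-1.7996e+02 -3.0000e-02  8.8550e+01] rows 7 rv/row [-0.01 -0.    0.08]
[26.7, -20.1, -1.4],[26.7, -20.2, -1.4],[26.6, -20.2, -1.4],[26.6, -20.2, -1.4],[26.6, -20.3, -1.4],[26.6, -20.3, -1.4],[26.5, -20.3, -1.4],
```

Emit:
{"name": "jog_arm", "arguments": {
  "offset": [
    [27,-20,-1],
    [27,-20,-1],
    [27,-20,-1],
    [27,-20,-1],
    [27,-20,-1],
    [26,-19,0],
    [18,-14,0],
    [0,0,0],
    [0,0,0]
  ],
  "delta_rot": [
    [0,0,0.1],
    [0,0,0.1],
    [0,0,0.1],
    [0,0,0],
    [0,0,0],
    [0,0,0],
    [0,0,0],
    [0,0,0],
    [0,0,0]
  ],
  "jaw": [100,100,100,100,100,100,100,100,100]
}}

```text
time: 10.3
tool_pos: [364.7, 258.6, 119.5]
tcp_rot: [-179.5, 0.2, 88.1]
ft_force: [0.1, -0.7, -0.2]
finger_gap: 85.2
```

```bash
python3 - <<'E'
from h import *
snap('wrist','w9')
plan(372,267,40,88)
p,c,vv,m=fit('w9',(330,420,220,310),9,25)
print(cv2.minEnclosingCircle(p[:,:2].astype(np.float32)))
p,c,vv,m=fit('w9',(330,420,220,310),13,25)
print(cv2.minEnclosingCircle(p[:,:2].astype(np.float32)))
E
```

```text
t 10.35 tcp [364.7 258.4 119.4] rot [-1.7952e+02  1.6000e-01  8.8090e+01] gap 85.4 F [0.2 0.7 0.2]
tool offset [ 9.1  7.6 79.3] norm 80 rows>=1.6 rot [-0.48  0.16  0.09] j6 -59.5
w9 1723 c [371.2 270.3  15.8] ang [  5.6 -84.4] lo [-20.3 -20.9] hi [21.6 21. ] mid [371.8 270.3] z95 17.6
((372.167236328125, 270.27197265625), 21.868404388427734)
w9 1580 c [371.4 270.4  16.3] ang [ 2.28 92.28] lo [-20.4 -21.1] hi [21.4 20.8] mid [371.9 270.3] z95 17.6
((372.167236328125, 270.27197265625), 21.868404388427734)
```

View pics/w9.png

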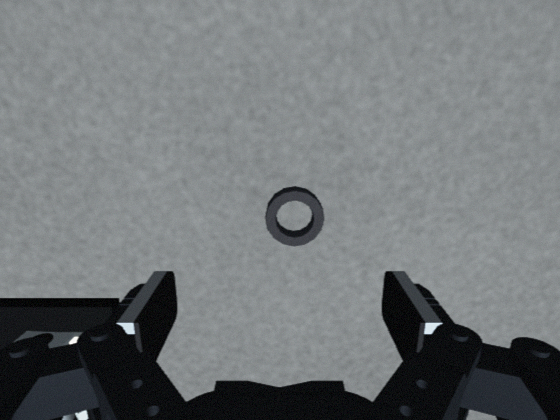

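Emit:
{"name": "jog_arm", "arguments": {
  "offset": [
    [6,4,20],
    [5,3,25],
    [0,0,20],
    [0,0,0],
    [0,0,0]
  ],
  "delta_rot": [
    [-0.3,0.1,0.1],
    [-0.2,0,0],
    [0,0,0],
    [0,0,0],
    [0,0,0]
  ],
  "jaw": [100,100,100,90,90]
}}

```text
time: 10.85
tool_pos: [375.6, 265.6, 52.8]
tcp_rot: [179.9, 0.1, 87.7]
ft_force: [0.4, -0.8, 0.4]
finger_gap: 76.9
```

```bash
python3 - <<'E'
from h import *
snap('wrist','w10')
plan(372,269.5,4,88)
p,c,vv,m=fit('w10',(330,420,220,310),9,25)
print(cv2.minEnclosingCircle(p[:,:2].astype(np.float32)))
E
```

```text
t 10.90 tcp [375.4 265.6  52.8] rot [1.7989e+02 1.1000e-01 8.7650e+01] gap 76.7 F [-0.8 -0.3 -0.5]
tool offset [ 3.9 -3.7 48.8] norm 49 rows>=1.0 rot [ 0.11  0.11 -0.35] j6 -58.6
w10 3124 c [370.9 270.5  15.9] ang [ 0.85 90.85] lo [-20.3 -20.8] hi [21.8 20.7] mid [371.6 270.5] z95 17.5
((371.8874816894531, 270.5357666015625), 21.869373321533203)
```

View pics/w10.png

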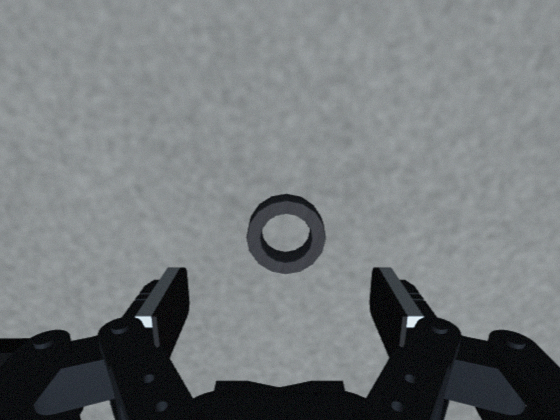

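Emit:
{"name": "jog_arm", "arguments": {
  "offset": [
    [3,-3,18],
    [1,-0.5,12],
    [0,0,6],
    [0,0,2],
    [0,0,0]
  ],
  "delta_rot": [
    [0.1,0.1,-0.3],
    [0,0,0],
    [0,0,0],
    [0,0,0],
    [0,0,0]
  ],
  "jaw": [90,90,90,90,90]
}}

```text
time: 11.4
tool_pos: [376.3, 270.5, 18.2]
tcp_rot: [179.6, -0.2, 87.8]
ft_force: [-0.2, 0.2, 0.1]
finger_gap: 76.6
```

```bash
python3 - <<'E'
from h import *
plan(372,269.5,4,88)
E
```

```text
t 11.40 tcp [376.3 270.5  18.2] rot [179.63  -0.19  87.85] gap 76.6 F [-0.2  0.2  0.1]
tool offset [-1.2 -4.3 14.2] norm 15 rows>=0.3 rot [ 0.37 -0.19 -0.15] j6 -58.4
```

Emit:
{"name": "jog_arm", "arguments": {
  "offset": [
    [-1,-4,8],
    [0,-1,4],
    [0,0,1],
    [0,0,0]
  ],
  "delta_rot": [
    [0.4,-0.2,0],
    [0,0,0],
    [0,0,0],
    [0,0,0]
  ],
  "jaw": [90,80,80,80]
}}

```text
time: 11.8
tool_pos: [371.7, 270.0, 5.3]
tcp_rot: [180.0, -0.0, 87.8]
ft_force: [-0.5, 0.5, 0.5]
finger_gap: 68.3
```

```bash
python3 - <<'E'
from h import *
plan(372,269.5,4,88)
E
```

```text
t 11.80 tcp [371.7 270.    5.3] rot [ 1.7998e+02 -2.0000e-02  8.7850e+01] gap 68.3 F [-0.5  0.5  0.5]
tool offset [-0.5  0.4  1.3] norm 1 rows>=0.0 rot [ 0.02 -0.02 -0.15] j6 -58.3
```

Emit:
{"name": "jog_arm", "arguments": {
  "offset": [
    [0,0,3],
    [0,0,0],
    [0,0,0],
    [0,0,0],
    [0,0,0],
    [0,0,0]
  ],
  "delta_rot": [
    [0,0,0],
    [0,0,0],
    [0,0,0],
    [0,0,0],
    [0,0,0],
    [0,0,0]
  ],
  "jaw": [80,30,30,30,30,30],
  "newtons": 40
}}

```text
time: 12.4
tool_pos: [372.3, 270.4, 2.9]
tcp_rot: [179.9, -0.1, 87.9]
ft_force: [0.1, -0.2, -1.3]
finger_gap: 42.5
```

Emit:
{"name": "jog_arm", "arguments": {
  "offset": [
    [0,0,-10],
    [0,0,-30],
    [0,0,-40],
    [0,0,0],
    [0,0,0]
  ],
  "delta_rot": [
    [0,0,0],
    [0,0,0],
    [0,0,0],
    [0,0,0],
    [0,0,0]
  ],
  "jaw": [30,30,30,30,30]
}}

```text
time: 12.9
tool_pos: [371.1, 269.7, 86.9]
tcp_rot: [-180.0, 0.0, 87.9]
ft_force: [-0.3, 0.1, -1.4]
finger_gap: 42.4
```

```bash
python3 - <<'E'
from h import *
snap('wrist','w11')
W=world('w11'); s=monitor.sense(); t=s['tool_pos']
rows(600,75,130,88.4,yawfull=88.4)
p,c,vv,m=fit('w11',(t[0]-40,t[0]+30,t[1]-23,t[1]+23),t[2]+3,t[2]+22)
print(cv2.minEnclosingCircle(p[:,:2].astype(np.float32)),t)
E
```

```text
t 12.95 [371.7 270.1  87.3] [ 1.7997e+02 -3.0000e-02  8.7850e+01] rows 8 rv/row [ 0.   -0.   -0.07]
[-23.3, 29.4, -5.3],[-23.3, 29.4, -5.3],[-23.4, 29.4, -5.3],[-23.4, 29.3, -5.3],[-23.4, 29.3, -5.3],[-23.5, 29.3, -5.3],[-23.5, 29.3, -5.3],[-23.5, 29.2, -5.3],
w11 6693 c [370.1 270.8  99.7] ang [-121.43  148.57] lo [-23.1 -22. ] hi [25.2 20.1] mid [370.4 269.4] z95 103.0
((370.6725158691406, 269.74822998046875), 25.425443649291992) [371.7034465  270.05633425  87.30874026]
```

View pics/w11.png

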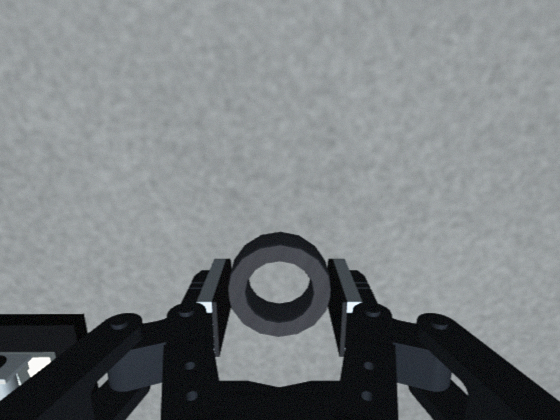

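Emit:
{"name": "jog_arm", "arguments": {
  "offset": [
    [-23,29,-4],
    [-23,29,-4],
    [-23,29,-4],
    [-23,29,-4],
    [-23,29,-4],
    [-23,29,-4],
    [-22,28,-3],
    [-15,18,0],
    [0,0,0],
    [0,0,0]
  ],
  "delta_rot": [
    [0,0,-0.1],
    [0,0,-0.1],
    [0,0,-0.1],
    [0,0,-0.1],
    [0,0,-0.1],
    [0,0,0],
    [0,0,0],
    [0,0,0],
    [0,0,0],
    [0,0,0]
  ],
  "jaw": [30,30,30,30,30,30,30,30,30,30]
}}

```text
time: 13.95
tool_pos: [587.8, 80.1, 103.3]
tcp_rot: [-179.2, 0.1, 88.5]
ft_force: [0.2, 0.2, -0.1]
finger_gap: 42.6
```

```bash
python3 - <<'E'
from h import *
snap('wrist','w12')
plan(614.5,68.5,70,88.4)
E
```

```text
t 14.00 tcp [587.5  80.2 103.2] rot [-1.7916e+02  1.1000e-01  8.8550e+01] gap 42.2 F [-0.3 -0.4 -0.9]
tool offset [-11.   27.8  32.8] norm 44 rows>=0.9 rot [-0.84  0.11  0.15] j6 -85.7
```

View pics/w12.png

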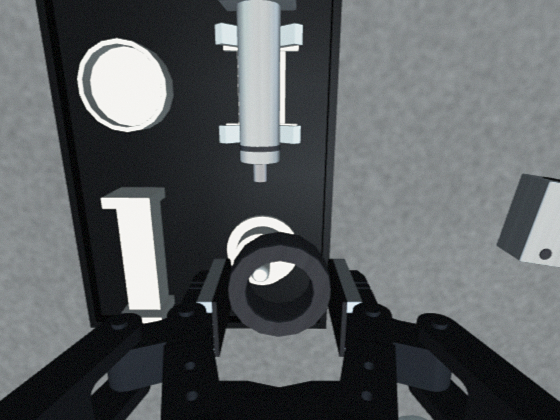

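```bash
python3 - <<'E'
from h import *
W=world('w12')
q=W[240:300,235:300].reshape(-1,3); 
for lo,hi in((43,52),(22,28)):
    k=q[(q[:,2]>lo)&(q[:,2]<hi)&(abs(q[:,0]-613)<30)]; print(len(k),k.mean(0).round(1),((k.max(0)+k.min(0))/2).round(1),np.ptp(k,axis=0).round(1))
q=W[35:130,75:175].reshape(-1,3); q=q[(q[:,2]>18.5)&(q[:,2]<25)]; print('cup',cv2.minEnclosingCircle(q[:,:2].astype(np.float32)))
E
```

```text
213 [614.   69.4  47.9] [614.7  68.7  46.7] [10.4 10.8  6.8]
498 [620.9  71.8  25.6] [616.6  68.6  24.8] [34.  36.9  5.1]
cup ((500.14495849609375, -12.098671913146973), 27.299795150756836)
```

Emit:
{"name": "jog_arm", "arguments": {
  "offset": [
    [-6,14,8],
    [-4,10,5],
    [0,2,0],
    [0,0,0],
    [0,0,0]
  ],
  "delta_rot": [
    [-0.5,0.1,0.1],
    [-0.3,0,0],
    [0,0,0],
    [0,0,0],
    [0,0,0]
  ],
  "jaw": [30,30,30,30,30]
}}

```text
time: 14.5
tool_pos: [610.1, 73.2, 88.1]
tcp_rot: [-179.7, -0.0, 88.7]
ft_force: [0.4, -0.1, -0.4]
finger_gap: 42.2
```

```bash
python3 - <<'E'
from h import *
snap('wrist','w13')
plan(614.7,68.5,55,88.4)
W=world('w13')
q=W[220:345,220:340].reshape(-1,3)
k=q[(q[:,2]>41)&(q[:,2]<52)&(abs(q[:,0]-613)<30)]; print(len(k),k.mean(0).round(1),((k.max(0)+k.min(0))/2).round(1),np.ptp(k,axis=0).round(1))
E
```

```text
t 14.55 tcp [610.1  73.2  88.2] rot [-1.7973e+02 -3.0000e-02  8.8700e+01] gap 42.2 F [-0.5 -0.1 -1. ]
tool offset [-4.7  4.9 33.2] norm 34 rows>=0.7 rot [-0.27 -0.03  0.3 ] j6 -86.7<stdin>:6: RuntimeWarning: Mean of empty slice.
  ret = um.true_divide(
Traceback (most recent call last):
ValueError: zero-size array to reduction operation maximum which has no identity
```

View pics/w13.png

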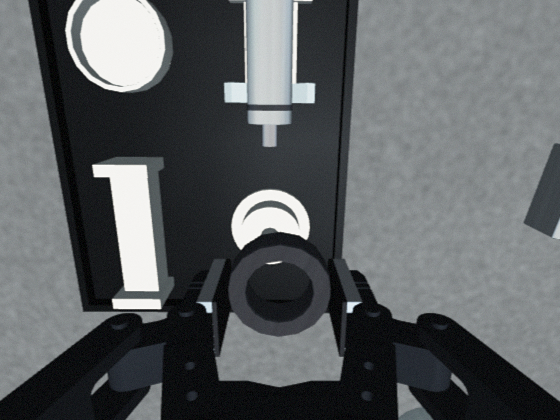

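Emit:
{"name": "jog_arm", "arguments": {
  "offset": [
    [-4,4,8],
    [-0.5,1,6],
    [0,0,2],
    [0,0,0]
  ],
  "delta_rot": [
    [-0.3,0,0.2],
    [0,0,0],
    [0,0,0],
    [0,0,0]
  ],
  "jaw": [30,30,30,30]
}}

```text
time: 14.95
tool_pos: [615.0, 68.7, 71.3]
tcp_rot: [179.9, -0.0, 88.5]
ft_force: [-0.0, 0.5, -0.5]
finger_gap: 42.1
```

```bash
python3 - <<'E'
from h import *
snap('wrist','w14')
plan(614.7,68.5,28,88.4)
W=world('w14')
p=W[150:290,200:340].reshape(-1,3)
k=p[(p[:,2]>23)&(p[:,2]<28)&(abs(p[:,0]-613)<30)&(abs(p[:,1]-69)<30)]; print(len(k),((k.max(0)+k.min(0))/2).round(1),k.min(0),np.ptp(k,axis=0).round(1))
E
```

```text
t 15.00 tcp [615.   68.7  71.4] rot [ 1.7992e+02 -3.0000e-02  8.8510e+01] gap 42.5 F [-1.2  0.3 -0.3]
tool offset [-0.2 -0.4 43.4] norm 43 rows>=0.9 rot [ 0.08 -0.03  0.11] j6 -86.9
1668 [614.9  68.2  25.4] [595.90828399  49.51587449  23.00045944] [37.9 37.4  4.9]
```

View pics/w14.png

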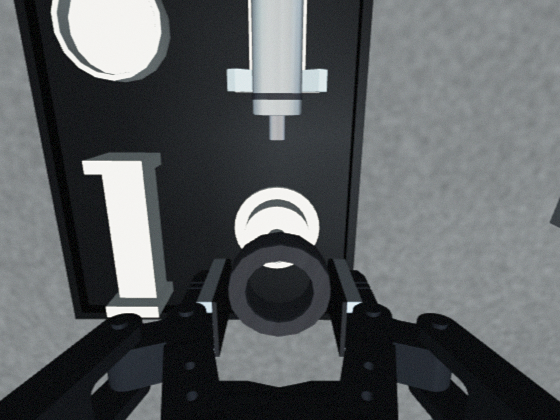

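Emit:
{"name": "jog_arm", "arguments": {
  "offset": [
    [0,0,10],
    [0,0,10],
    [0,0,6],
    [0,0,3],
    [0,0,0]
  ],
  "delta_rot": [
    [0,0,0],
    [0,0,0],
    [0,0,0],
    [0,0,0],
    [0,0,0]
  ],
  "jaw": [30,30,30,30,30]
}}

```text
time: 15.5
tool_pos: [614.6, 68.8, 39.2]
tcp_rot: [180.0, -0.0, 88.5]
ft_force: [0.4, -0.3, -0.2]
finger_gap: 42.3
```

```bash
python3 - <<'E'
from h import *
plan(614.9,68.5,28,88.4)
E
```

```text
t 15.50 tcp [614.6  68.8  39.2] rot [ 1.7997e+02 -4.0000e-02  8.8510e+01] gap 42.3 F [ 0.4 -0.3 -0.2]
tool offset [-0.3  0.3 11.2] norm 11 rows>=0.2 rot [ 0.03 -0.04  0.11] j6 -86.9
```

Emit:
{"name": "jog_arm", "arguments": {
  "offset": [
    [0,0,4],
    [0,0,4],
    [0,0,2],
    [0,0,0],
    [0,0,0]
  ],
  "delta_rot": [
    [0,0,0],
    [0,0,0],
    [0,0,0],
    [0,0,0],
    [0,0,0]
  ],
  "jaw": [30,30,30,30,30]
}}

```text
time: 16.0
tool_pos: [615.1, 68.8, 28.8]
tcp_rot: [179.9, -0.0, 88.5]
ft_force: [-0.1, -1.2, -0.1]
finger_gap: 42.3
```

```bash
python3 - <<'E'
from h import *
plan(614.9,68.5,28,88.4)
snap('wrist','w15')
E
```

```text
t 16.00 tcp [615.1  68.8  28.8] rot [ 1.7993e+02 -4.0000e-02  8.8510e+01] gap 42.3 F [-0.1 -1.2 -0.1]
tool offset [-0.3 -0.2  0.8] norm 1 rows>=0.0 rot [ 0.07 -0.04  0.11] j6 -86.9
```

View pics/w15.png

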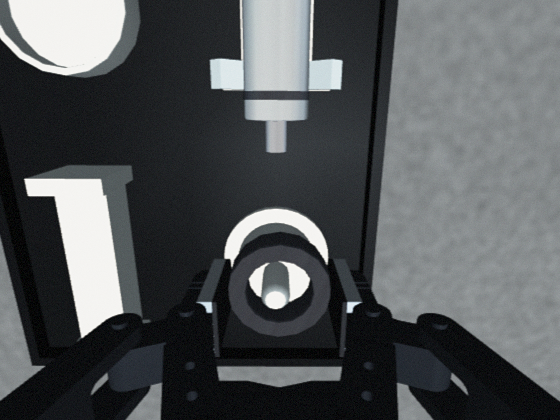

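Emit:
{"name": "jog_arm", "arguments": {
  "offset": [
    [0,0,0.8],
    [0,0,0],
    [0,0,0],
    [0,0,0],
    [0,0,-10],
    [0,0,-20],
    [0,0,-40],
    [0,0,-30],
    [0,0,0]
  ],
  "delta_rot": [
    [0,0,0],
    [0,0,0],
    [0,0,0],
    [0,0,0],
    [0,0,0],
    [0,0,0],
    [0,0,0],
    [0,0,0],
    [0,0,0]
  ],
  "jaw": [30,75,75,75,75,75,75,75,100]
}}

```text
time: 16.95
tool_pos: [614.7, 68.7, 134.1]
tcp_rot: [179.9, -0.0, 88.5]
ft_force: [0.1, -0.4, -0.4]
finger_gap: 76.5
```

```bash
python3 - <<'E'
from h import *
snap('wrist','w16')
rows(570,-250,220,0,yawfull=88,step=40)
p,c,vv,m=fit('w16',(585,645,40,100),36,45)
print(cv2.minEnclosingCircle(p[:,:2].astype(np.float32)))
E
```

```text
t 17.00 [613.9  68.7 132.2] [-1.7996e+02 -3.0000e-02  8.8510e+01] rows 9 rv/row [-0.   -0.    0.06]
[-35.5, -4.0, -9.8],[-35.5, -3.9, -9.8],[-35.5, -3.9, -9.8],[-35.5, -3.9, -9.8],[-35.5, -3.8, -9.8],[-35.5, -3.8, -9.8],[-35.5, -3.8, -9.8],[-35.6, -3.7, -9.8],[-35.6, -3.7, -9.8],
w16 1842 c [613.7  69.9  39.6] ang [  2.59 -87.41] lo [-20.3 -21. ] hi [21.4 20.8] mid [614.3  70. ] z95 41.0
((614.67138671875, 69.87637329101562), 21.93967628479004)
```

View pics/w16.png

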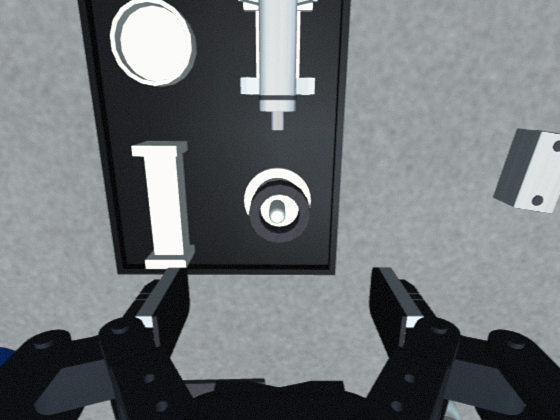

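```bash
python3 - <<'E'
from h import *
rows(580,-258,190,0,yawfull=-36,step=40)
E
```

```text
t 17.00 [613.9  68.7 132.2] [-1.7996e+02 -3.0000e-02  8.8510e+01] rows 16 rv/row [-0.    0.    7.78]
[-20.5, -1.6, -3.6],[-20.5, 1.2, -3.6],[-20.1, 4.0, -3.6],[-19.4, 6.6, -3.6],[-18.3, 9.2, -3.6],[-16.9, 11.6, -3.6],[-15.2, 13.8, -3.6],[-13.2, 15.7, -3.6],[-10.9, 17.4, -3.6],[-8.5, 18.7, -3.6],[-5.9, 19.7, -3.6],[-3.2, 20.3, -3.6],[-0.4, 20.5, -3.6],[2.4, 20.4, -3.6],[5.1, 19.9, -3.6],[7.8, 19.0, -3.6],
```

Emit:
{"name": "jog_arm", "arguments": {
  "offset": [
    [-20,-2,-4],
    [-20,1,-4],
    [-20,4,-4],
    [-19,7,-4],
    [-18,9,-4],
    [-17,12,-4],
    [-15,14,-4],
    [-13,16,-4],
    [-11,17,-4],
    [-8,19,-4],
    [-6,20,-4],
    [-3,20,-4],
    [0,20,-4],
    [2,20,-4],
    [5,20,-3],
    [6,14,0],
    [0,0,0],
    [0,0,0]
  ],
  "delta_rot": [
    [0,0,7.8],
    [0,0,7.8],
    [0,0,7.8],
    [0,0,7.8],
    [0,0,7.8],
    [0,0,7.8],
    [0,0,7.8],
    [0,0,7.8],
    [0,0,7.8],
    [0,0,7.8],
    [0,0,7.8],
    [0,0,7.8],
    [0,0,7.8],
    [0,0,7.8],
    [0,0,7.8],
    [0,0,6],
    [0,0,0],
    [0,0,0]
  ],
  "jaw": [100,100,100,100,100,100,100,100,100,100,100,100,100,100,100,100,100,100]
}}

```text
time: 18.8
tool_pos: [556.5, -257.3, 172.6]
tcp_rot: [179.4, 1.7, -39.4]
ft_force: [0.0, 0.6, 0.3]
finger_gap: 85.4
```

```bash
python3 - <<'E'
from h import *
snap('wrist','w17')
plan(580,-258,120,-36)
E
```

```text
t 18.85 tcp [ 556.5 -257.1  172.5] rot [179.36   1.69 -39.4 ] gap 85.6 F [-0.1  0.4  0. ]
tool offset [ 20.3 -14.8  51.8] norm 58 rows>=1.2 rot [ 0.59  1.71 -3.39] j6 10.0
```

View pics/w17.png

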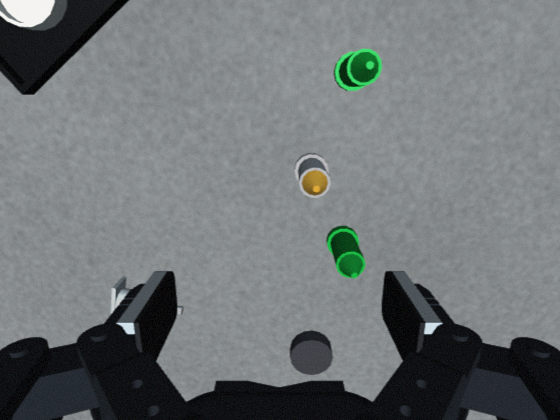

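```bash
python3 - <<'E'
from h import *
for n,b in {'noz':(540,620,-285,-235),}.items():
    for z in((3,75),(20,50),(53,75)):
        p,c,vv,m=fit('w17',b,*z); print(cv2.minEnclosingCircle(p[:,:2].astype(np.float32)))
W=world('w17'); im=load('w17')[0].astype(int); g=(im[...,1]>im[...,0]+40)&(W[...,2]>5)
n,lab,st,ce=cv2.connectedComponentsWithStats(g.astype(np.uint8))
for i in range(1,n):
    if st[i,4]>100: p=W[lab==i]; print('green',ce[i],cv2.minEnclosingCircle(p[:,:2].astype(np.float32)))
E
```

```text
w17 1232 c [ 584.5 -256.8   43.5] ang [ 159.85 -110.15] lo [-13.8 -10.1] hi [14.2 15.6] mid [ 583.3 -259.3] z95 69.0
((592.9439697265625, -248.3693389892578), 27.814281463623047)
w17 195 c [ 586.4 -252.    35.5] ang [ 156.57 -113.43] lo [-11.9  -2.4] hi [11.1  7.8] mid [ 585.7 -254.7] z95 48.3
((584.0482788085938, -258.38482666015625), 11.615363121032715)
w17 556 c [ 583.1 -259.1   60.2] ang [ 157.3 -112.7] lo [-10.  -9.] hi [10.6 12.3] mid [ 582.2 -260.5] z95 70.3
((582.6299438476562, -260.77215576171875), 11.739594459533691)
green [359.45655376  68.5544919 ] ((658.1846923828125, -217.69784545898438), 14.847322463989258)
green [346.67586207 252.10114943] ((563.6381225585938, -333.3847351074219), 14.954809188842773)
```

```bash
python3 - <<'E'
from h import *
plan(583,-260,100,-36)
E
```

```text
t 18.85 tcp [ 556.5 -257.1  172.5] rot [179.36   1.69 -39.4 ] gap 85.6 F [-0.1  0.4  0. ]
tool offset [ 24.4 -15.4  71.7] norm 77 rows>=1.5 rot [ 0.59  1.71 -3.39] j6 10.0
```

Emit:
{"name": "jog_arm", "arguments": {
  "offset": [
    [10,-6,25],
    [10,-6,25],
    [2,-1,8],
    [0,0,0],
    [0,0,0]
  ],
  "delta_rot": [
    [0.4,1,-2],
    [0.2,0.7,-1],
    [0,0,0],
    [0,0,0],
    [0,0,0]
  ],
  "jaw": [100,100,100,100,100]
}}

```text
time: 19.35
tool_pos: [582.2, -256.0, 113.0]
tcp_rot: [-179.9, 0.0, -35.6]
ft_force: [0.1, 0.6, 0.3]
finger_gap: 85.2
```

```bash
python3 - <<'E'
from h import *
snap('wrist','w18')
plan(583,-260,40,-36)
for z in((3,75),(20,50),(53,75)):
        p,c,vv,m=fit('w18',(550,620,-295,-225),*z); print(cv2.minEnclosingCircle(p[:,:2].astype(np.float32)))
E
```

```text
t 19.40 tcp [ 582.3 -256.2  113.2] rot [-179.94   -0.    -35.62] gap 85.7 F [ 0.1  0.3 -0.4]
tool offset [ 2.8  2.8 73.2] norm 73 rows>=1.5 rot [-0.06 -0.    0.38] j6 7.2
w18 2040 c [ 586.  -256.3   42.4] ang [ 147.18 -122.82] lo [-14.3  -9.1] hi [14.  16.7] mid [ 584.  -259.6] z95 68.8
((591.8638916015625, -257.59716796875), 33.007713317871094)
w18 443 c [ 588.1 -253.    35.8] ang [ 148.03 -121.97] lo [-11.3  -2.6] hi [11.6  6.8] mid [ 586.8 -254.7] z95 48.7
((584.2030029296875, -258.8315734863281), 11.698244094848633)
w18 912 c [ 584.5 -258.8   59.9] ang [ 142.17 -127.83] lo [-11.1  -8.5] hi [10.6 14. ] mid [ 583.  -261.2] z95 70.8
((583.0531005859375, -260.8270263671875), 11.878580093383789)
```

View pics/w18.png

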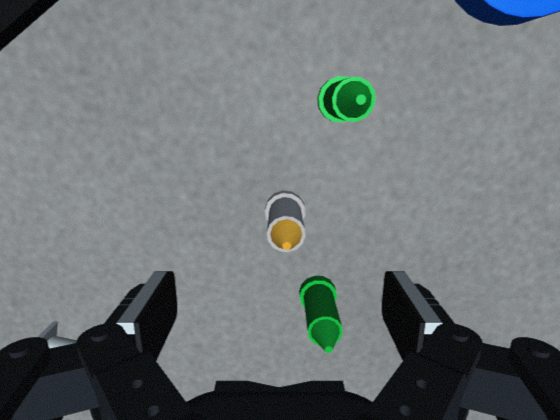

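Emit:
{"name": "jog_arm", "arguments": {
  "offset": [
    [3,3,20],
    [0.5,0.5,20],
    [0,0,15],
    [0,0,5],
    [0,0,0]
  ],
  "delta_rot": [
    [0,0,0.3],
    [0,0,0],
    [0,0,0],
    [0,0,0],
    [0,0,0]
  ],
  "jaw": [100,100,100,100,100]
}}

```text
time: 19.9
tool_pos: [586.5, -262.8, 58.7]
tcp_rot: [-179.9, -0.5, -35.9]
ft_force: [-0.3, -0.5, 0.6]
finger_gap: 85.1
```

```bash
python3 - <<'E'
from h import *
plan(583.3,-260.3,20,-36)
E
```

```text
t 19.90 tcp [ 586.5 -262.8   58.7] rot [-179.88   -0.53  -35.89] gap 85.1 F [-0.3 -0.5  0.6]
tool offset [-4.4 -0.  38.6] norm 39 rows>=0.8 rot [-0.12 -0.53  0.11] j6 7.1
```

Emit:
{"name": "jog_arm", "arguments": {
  "offset": [
    [-4,0,12],
    [-0.5,0,12],
    [0,0,8],
    [0,0,3],
    [0,0,0]
  ],
  "delta_rot": [
    [-0.1,-0.5,0.1],
    [0,0,0],
    [0,0,0],
    [0,0,0],
    [0,0,0]
  ],
  "jaw": [100,100,100,100,100]
}}

```text
time: 20.4
tool_pos: [583.7, -260.4, 22.8]
tcp_rot: [-180.0, -0.1, -36.0]
ft_force: [-1.1, 0.5, 0.0]
finger_gap: 85.2
```

```bash
python3 - <<'E'
from h import *
plan(583.3,-260.3,20,-36)
snap('wrist','w19')
E
```

```text
t 20.40 tcp [ 583.7 -260.4   22.8] rot [-1.7997e+02 -1.2000e-01 -3.5990e+01] gap 85.2 F [-1.1  0.5  0. ]
tool offset [-0.4  0.2  2.8] norm 3 rows>=0.1 rot [-0.03 -0.12  0.01] j6 7.3
```

View pics/w19.png

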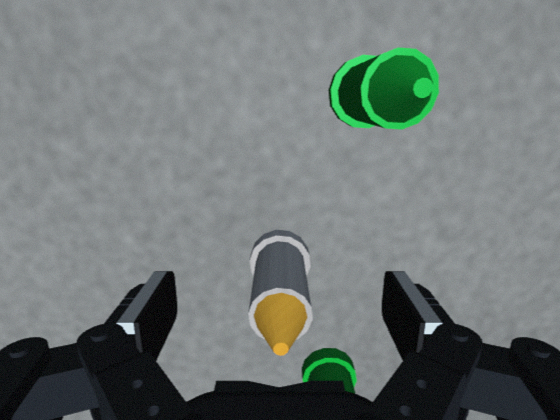

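Emit:
{"name": "jog_arm", "arguments": {
  "offset": [
    [0,0,2.5],
    [0,0,0],
    [0,0,0],
    [0,0,0],
    [0,0,0],
    [0,0,0],
    [0,0,0],
    [0,0,0]
  ],
  "delta_rot": [
    [0,0,0],
    [0,0,0],
    [0,0,0],
    [0,0,0],
    [0,0,0],
    [0,0,0],
    [0,0,0],
    [0,0,0]
  ],
  "jaw": [60,10,10,10,10,10,10,10],
  "newtons": 50
}}

```text
time: 21.25
tool_pos: [584.8, -261.0, 21.9]
tcp_rot: [-179.9, -0.3, -36.0]
ft_force: [0.9, 0.1, -0.5]
finger_gap: 22.5
```

Emit:
{"name": "jog_arm", "arguments": {
  "offset": [
    [0,0,-10],
    [0,0,-30],
    [0,0,-40],
    [0,0,-20],
    [0,0,0],
    [0,0,0]
  ],
  "delta_rot": [
    [0,0,0],
    [0,0,0],
    [0,0,0],
    [0,0,0],
    [0,0,0],
    [0,0,0]
  ],
  "jaw": [10,10,10,10,10,10]
}}

```text
time: 21.85
tool_pos: [583.0, -260.0, 125.7]
tcp_rot: [-180.0, -0.1, -36.0]
ft_force: [0.2, 0.6, -1.9]
finger_gap: 22.4
```

```bash
python3 - <<'E'
from h import *
snap('wrist','w20')
rows(490,-35,135,0,yawfull=0)
E
```

```text
t 21.90 [ 583.  -260.1  125.6] [-1.7997e+02 -9.0000e-02 -3.5990e+01] rows 7 rv/row [ 0.   -0.01 -5.14]
[-29.6, -18.2, -1.4],[-27.9, -20.8, -1.4],[-25.9, -23.2, -1.4],[-23.7, -25.4, -1.4],[-21.4, -27.5, -1.4],[-18.8, -29.3, -1.4],[-16.1, -30.8, -1.3],
```

View pics/w20.png

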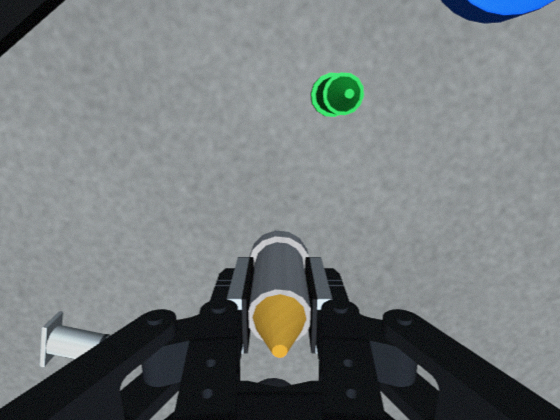

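Emit:
{"name": "jog_arm", "arguments": {
  "offset": [
    [-30,-18,-1],
    [-28,-21,-1],
    [-26,-23,-1],
    [-24,-25,-1],
    [-21,-27,-1],
    [-19,-29,-1],
    [-12,-20,0],
    [0,0,0],
    [0,0,0]
  ],
  "delta_rot": [
    [0,0,-5.1],
    [0,0,-5.1],
    [0,0,-5.1],
    [0,0,-5.1],
    [0,0,-5.1],
    [0,0,-5.1],
    [0,0,-4],
    [0,0,0],
    [0,0,0]
  ],
  "jaw": [10,10,10,10,10,10,10,10,10]
}}

```text
time: 22.8
tool_pos: [478.0, -38.4, 115.2]
tcp_rot: [-179.6, 1.2, -0.1]
ft_force: [0.5, -0.4, -0.7]
finger_gap: 22.5
```

```bash
python3 - <<'E'
from h import *
snap('wrist','w21')
plan(500.3,-12.5,80,-1.5)
W=world('w21'); k=(W[...,2]>18.5)&(W[...,2]<25)&(abs(W[...,0]-500)<36)&(abs(W[...,1]+12)<36)&(load('w21')[0].min(-1)>120)
q=W[k]; print(len(q),cv2.minEnclosingCircle(q[:,:2].astype(np.float32)),((q.max(0)+q.min(0))/2).round(1),np.ptp(q,axis=0))
E
```

```text
t 22.85 tcp [477.8 -38.6 115. ] rot [-1.7962e+02  1.2700e+00 -1.5000e-01] gap 22.8 F [ 0.7 -0.7 -2. ]
tool offset [ 23.2 -25.9  34.7] norm 49 rows>=1.0 rot [-0.37  1.27  1.34] j6 -10.7
1051 ((500.53125, -12.518241882324219), 26.883668899536133) [500.8 -12.6  21. ] [52.78163779 52.98050237  4.87284424]
```

View pics/w21.png

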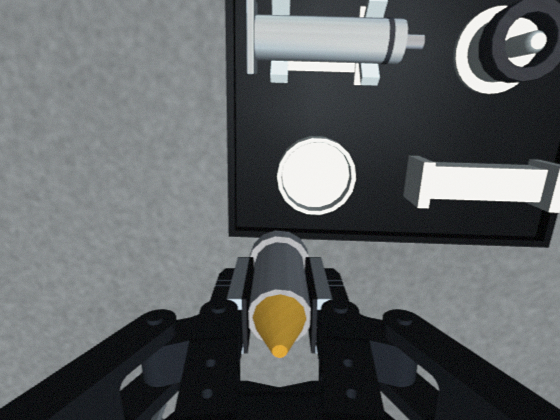

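Emit:
{"name": "jog_arm", "arguments": {
  "offset": [
    [10,-11,8],
    [10,-11,8],
    [1,-2,4],
    [0,0,0],
    [0,0,0]
  ],
  "delta_rot": [
    [-0.2,0.7,0.8],
    [-0.1,0.5,0.5],
    [0,0,0],
    [0,0,0],
    [0,0,0]
  ],
  "jaw": [10,10,10,10,10]
}}

```text
time: 23.35
tool_pos: [499.9, -18.8, 92.3]
tcp_rot: [180.0, 0.2, -2.0]
ft_force: [0.1, -0.1, -1.7]
finger_gap: 22.7
```

```bash
python3 - <<'E'
from h import *
plan(500.3,-12.3,60,-1.5)
E
```

```text
t 23.35 tcp [499.9 -18.8  92.3] rot [179.98   0.21  -1.98] gap 22.7 F [ 0.1 -0.1 -1.7]
tool offset [ 0.3 -6.5 32.3] norm 33 rows>=0.7 rot [ 0.02  0.21 -0.48] j6 -6.0
```

Emit:
{"name": "jog_arm", "arguments": {
  "offset": [
    [0,-5,10],
    [0,-1.5,10],
    [0,0,5],
    [0,0,0],
    [0,0,0]
  ],
  "delta_rot": [
    [0,0.2,-0.4],
    [0,0,0],
    [0,0,0],
    [0,0,0],
    [0,0,0]
  ],
  "jaw": [10,10,10,10,10]
}}

```text
time: 23.85
tool_pos: [499.5, -13.2, 65.1]
tcp_rot: [180.0, 0.0, -1.6]
ft_force: [-0.2, 0.1, -0.4]
finger_gap: 22.8
```

```bash
python3 - <<'E'
from h import *
snap('wrist','w22')
plan(500.3,-12.3,40,-1.5)
W=world('w22'); k=(W[...,2]>18.5)&(W[...,2]<25)&(abs(W[...,0]-500)<36)&(abs(W[...,1]+12)<36)&(load('w22')[0].min(-1)>120)
q=W[k]; print(len(q),cv2.minEnclosingCircle(q[:,:2].astype(np.float32)),((q.max(0)+q.min(0))/2).round(1),np.ptp(q,axis=0))
E
```

```text
t 23.90 tcp [499.4 -13.2  65.1] rot [ 1.7997e+02  4.0000e-02 -1.6400e+00] gap 22.8 F [-0.4 -0.7 -1.2]
tool offset [ 0.9 -1.  25.1] norm 25 rows>=0.5 rot [ 0.03  0.04 -0.14] j6 -5.7
951 ((500.853271484375, -12.149238586425781), 26.87918472290039) [500.6  -5.7  21.1] [53.11958392 39.95294552  4.95700564]
```

View pics/w22.png

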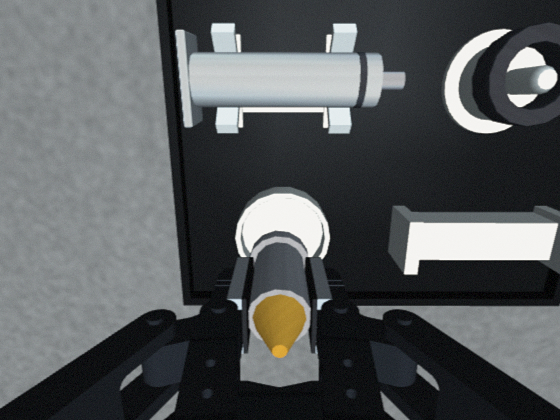

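Emit:
{"name": "jog_arm", "arguments": {
  "offset": [
    [1,-1,8],
    [0,0,8],
    [0,0,4],
    [0,0,1],
    [0,0,0]
  ],
  "delta_rot": [
    [0,0,0],
    [0,0,0],
    [0,0,0],
    [0,0,0],
    [0,0,0]
  ],
  "jaw": [10,10,10,10,10]
}}

```text
time: 24.4
tool_pos: [501.0, -12.2, 42.7]
tcp_rot: [180.0, -0.0, -1.6]
ft_force: [0.3, -0.8, -1.0]
finger_gap: 22.7
```

```bash
python3 - <<'E'
from h import *
snap('wrist','w23')
plan(500.3,-12.3,33,-1.5)
E
```

```text
t 24.45 tcp [500.9 -12.2  42.8] rot [ 1.7996e+02 -2.0000e-02 -1.6400e+00] gap 22.6 F [ 0.3 -0.1 -2.2]
tool offset [-0.6  0.1  9.8] norm 10 rows>=0.2 rot [ 0.04 -0.02 -0.14] j6 -5.6
```

View pics/w23.png

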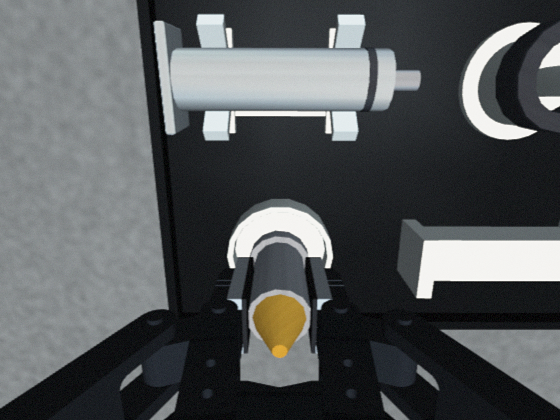

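Emit:
{"name": "jog_arm", "arguments": {
  "offset": [
    [-0.5,0,4],
    [0,0,3],
    [0,0,1],
    [0,0,0]
  ],
  "delta_rot": [
    [0,0,0],
    [0,0,0],
    [0,0,0],
    [0,0,0]
  ],
  "jaw": [10,10,10,10]
}}

```text
time: 24.85
tool_pos: [500.9, -12.3, 34.7]
tcp_rot: [180.0, -0.1, -1.6]
ft_force: [1.3, -0.0, -1.0]
finger_gap: 22.6
```

```bash
python3 - <<'E'
from h import *
plan(500.3,-12.3,33,-1.5)
E
```

```text
t 24.85 tcp [500.9 -12.3  34.7] rot [ 1.7995e+02 -8.0000e-02 -1.6400e+00] gap 22.6 F [ 1.3 -0.  -1. ]
tool offset [-0.6  0.   1.7] norm 2 rows>=0.0 rot [ 0.05 -0.08 -0.14] j6 -5.6
```

Emit:
{"name": "jog_arm", "arguments": {
  "offset": [
    [0,0,1],
    [0,0,0.5],
    [0,0,0]
  ],
  "delta_rot": [
    [0,0,0],
    [0,0,0],
    [0,0,0]
  ],
  "jaw": [10,10,10]
}}

```text
time: 25.15
tool_pos: [501.1, -12.3, 33.2]
tcp_rot: [180.0, -0.1, -1.6]
ft_force: [-0.5, 0.4, -0.8]
finger_gap: 22.5
```

Emit:
{"name": "jog_arm", "arguments": {
  "offset": [
    [0,0,0.7],
    [0,0,0]
  ],
  "delta_rot": [
    [0,0,0],
    [0,0,0]
  ],
  "jaw": [10,10]
}}

```text
time: 25.35
tool_pos: [501.4, -12.4, 32.9]
tcp_rot: [179.9, -0.1, -1.6]
ft_force: [-0.1, -0.5, -1.7]
finger_gap: 22.6
```

Emit:
{"name": "jog_arm", "arguments": {
  "offset": [
    [0,0,1.2],
    [0,0,0]
  ],
  "delta_rot": [
    [0,0,0],
    [0,0,0]
  ],
  "jaw": [10,10]
}}

```text
time: 25.55
tool_pos: [501.8, -12.5, 33.1]
tcp_rot: [179.9, -0.2, -1.6]
ft_force: [-0.0, 0.2, -1.5]
finger_gap: 22.7
```

Emit:
{"name": "jog_arm", "arguments": {
  "offset": [
    [-0.5,0,1.5],
    [0,0,0],
    [0,0,0],
    [0,0,0],
    [0,0,0]
  ],
  "delta_rot": [
    [0,-0.2,0],
    [0,0,0],
    [0,0,0],
    [0,0,0],
    [0,0,0]
  ],
  "jaw": [10,10,60,60,60]
}}

```text
time: 26.05
tool_pos: [502.6, -12.7, 32.9]
tcp_rot: [179.9, -0.1, -1.6]
ft_force: [-0.3, -0.8, -0.5]
finger_gap: 51.1
```

```bash
python3 - <<'E'
from h import *
snap('wrist','w24')
plan(500.3,-12.3,33,-1.5)
E
```

```text
t 26.10 tcp [502.6 -12.6  32.9] rot [ 1.7992e+02 -9.0000e-02 -1.6300e+00] gap 51.3 F [ 0.1 -0.5  1.1]
tool offset [-2.3 -0.3 -0.1] norm 2 rows>=0.0 rot [ 0.08 -0.09 -0.13] j6 -5.6
```

View pics/w24.png

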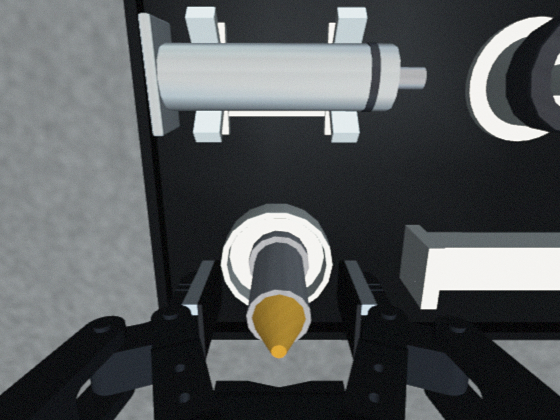

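Emit:
{"name": "jog_arm", "arguments": {
  "offset": [
    [0,0,-12],
    [0,0,-30],
    [0,0,-40],
    [0,0,-30],
    [0,0,0]
  ],
  "delta_rot": [
    [0,0,0],
    [0,0,0],
    [0,0,0],
    [0,0,0],
    [0,0,0]
  ],
  "jaw": [60,60,70,100,100]
}}

```text
time: 26.6
tool_pos: [500.8, -12.3, 150.3]
tcp_rot: [179.9, 0.1, -1.6]
ft_force: [0.2, -0.5, 0.8]
finger_gap: 84.7
```

```bash
python3 - <<'E'
from h import *
snap('wrist','w25')
rows(594,245,180,80,yawfull=80)
W=world('w25'); 
for z in((54,66),(72,83)):
    k=(W[...,2]>z[0])&(W[...,2]<z[1])&(abs(W[...,0]-500)<40)&(abs(W[...,1]+12)<40); q=W[k]; print(z,len(q),q.mean(0).round(1),q.max(0).round(1))
E
```

```text
t 26.65 [500.1 -12.2 148.4] [179.95   0.21  -1.63] rows 11 rv/row [-0.01  0.02 -7.42]
[7.9, -23.6, -2.9],[10.8, -22.4, -2.9],[13.6, -20.8, -2.9],[16.2, -18.9, -2.9],[18.5, -16.6, -2.9],[20.5, -14.1, -2.9],[22.2, -11.3, -2.9],[23.4, -8.4, -2.9],[24.3, -5.3, -2.9],[24.8, -2.1, -2.9],[24.9, 1.1, -2.9],
(54, 66) 545 [500.9 -10.   61.8] [512.7  -1.   66. ]
(72, 83) 216 [500.9 -11.6  76.5] [506.2  -7.   81.3]
```

View pics/w25.png

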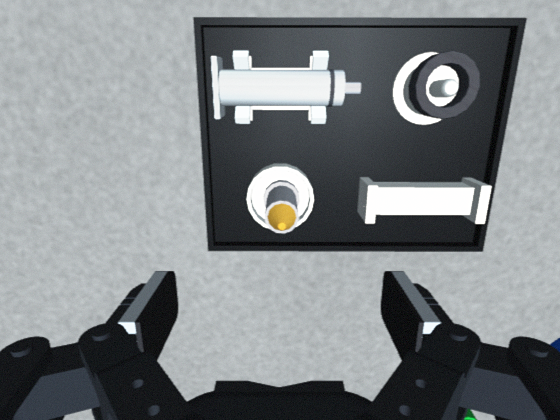

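Emit:
{"name": "jog_arm", "arguments": {
  "offset": [
    [8,-24,-3],
    [11,-22,-3],
    [14,-21,-3],
    [16,-19,-3],
    [18,-17,-3],
    [20,-14,-3],
    [22,-11,-3],
    [23,-8,-3],
    [24,-5,-3],
    [25,-2,-3],
    [18,1,0],
    [0,0,0],
    [0,0,0]
  ],
  "delta_rot": [
    [0,0,-7.4],
    [0,0,-7.4],
    [0,0,-7.4],
    [0,0,-7.4],
    [0,0,-7.4],
    [0,0,-7.4],
    [0,0,-7.4],
    [0,0,-7.4],
    [0,0,-7.4],
    [0,0,-7.4],
    [0,0,-5],
    [0,0,0],
    [0,0,0]
  ],
  "jaw": [100,100,100,100,100,100,100,100,100,100,100,100,100]
}}

```text
time: 27.95
tool_pos: [580.8, 246.9, 163.0]
tcp_rot: [-178.6, 0.6, 80.5]
ft_force: [0.3, -0.4, -0.4]
finger_gap: 85.6
```

```bash
python3 - <<'E'
from h import *
snap('wrist','w26')
p,c,vv,m=fit('w26',(545,640,215,305),23,35)
p=p[p[:,2]<32]; print(cv2.minAreaRect(p[:,:2].astype(np.float32)))
plan(594,260,60,80)
E
```

```text
w26 2387 c [592.9 262.5  28.5] ang [-10.5  79.5] lo [-26.7 -14.8] hi [28.9 14.8] mid [594.  262.4] z95 29.7
((594.1688232421875, 262.37176513671875), (30.0650634765625, 56.46991729736328), 79.4029769897461)
t 28.00 tcp [580.6 246.7 162.9] rot [-178.57    0.58   80.45] gap 85.3 F [-0.2 -1.4  0. ]
tool offset [ 16.4  13.6 102.4] norm 105 rows>=2.1 rot [-1.43  0.59  0.45] j6 -62.2
```

View pics/w26.png

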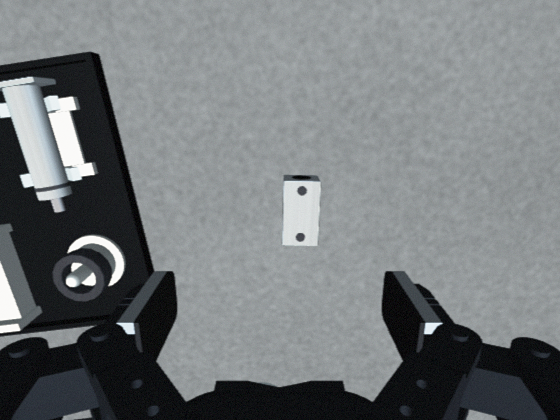

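Heater block at px (301,213), two screw heads on top; centre ≈ (594.2, 262.4), long axis −10.6°.

Emit:
{"name": "jog_arm", "arguments": {
  "offset": [
    [6,5,30],
    [6,5,30],
    [5,3,20],
    [0,0,5],
    [0,0,0],
    [0,0,0]
  ],
  "delta_rot": [
    [-0.7,0.3,0.3],
    [-0.5,0.2,0.5],
    [-0.2,0,0.2],
    [0,0,0],
    [0,0,0],
    [0,0,0]
  ],
  "jaw": [100,100,90,80,80,80]
}}

```text
time: 28.6
tool_pos: [595.1, 255.7, 75.9]
tcp_rot: [180.0, 0.2, 78.7]
ft_force: [0.4, 0.2, 0.5]
finger_gap: 68.4
```

```bash
python3 - <<'E'
from h import *
snap('wrist','w27')
p,c,vv,m=fit('w27',(545,640,215,305),23,35)
p=p[p[:,2]<32]; print(cv2.minAreaRect(p[:,:2].astype(np.float32)))
plan(594.2,261.5,4,79.4)
E
```

```text
w27 4769 c [592.6 262.9  29. ] ang [-10.45  79.55] lo [-26.  -14.8] hi [29.3 14.8] mid [594.3 262.6] z95 30.2
((594.2495727539062, 262.64599609375), (30.07418441772461, 56.7014045715332), 79.51063537597656)
t 28.65 tcp [595.4 255.8  76.3] rot [1.7994e+02 1.4000e-01 7.8700e+01] gap 68.5 F [0.6 0.6 0.9]
tool offset [ 5.5 -2.4 72.3] norm 73 rows>=1.5 rot [ 0.05  0.14 -0.7 ] j6 -59.9
```

View pics/w27.png

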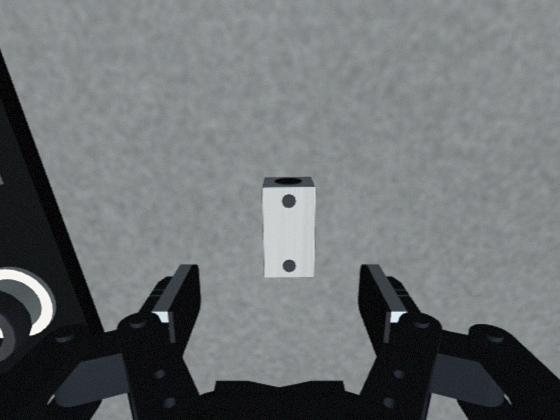

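Emit:
{"name": "jog_arm", "arguments": {
  "offset": [
    [5,-2,20],
    [1,-0.5,20],
    [0,0,12],
    [0,0,4],
    [0,0,0]
  ],
  "delta_rot": [
    [0,0.1,-0.7],
    [0,0,0],
    [0,0,0],
    [0,0,0],
    [0,0,0]
  ],
  "jaw": [80,80,80,80,80]
}}

```text
time: 29.15
tool_pos: [599.4, 262.8, 27.1]
tcp_rot: [179.4, -0.3, 79.3]
ft_force: [-0.0, -0.6, 0.2]
finger_gap: 68.3
```

```bash
python3 - <<'E'
from h import *
plan(594.2,262,4,79.4)
E
```

```text
t 29.15 tcp [599.4 262.8  27.1] rot [179.35  -0.3   79.32] gap 68.3 F [-0.  -0.6  0.2]
tool offset [-1.8 -5.3 23. ] norm 24 rows>=0.5 rot [ 0.65 -0.3  -0.08] j6 -60.1
```

Emit:
{"name": "jog_arm", "arguments": {
  "offset": [
    [-1.5,-5,8],
    [0,-1,7],
    [0,0,4],
    [0,0,1],
    [0,0,0]
  ],
  "delta_rot": [
    [0.6,-0.3,0],
    [0,0,0],
    [0,0,0],
    [0,0,0],
    [0,0,0]
  ],
  "jaw": [80,70,70,70,70]
}}

```text
time: 29.65
tool_pos: [594.5, 262.8, 8.1]
tcp_rot: [179.8, -0.1, 79.3]
ft_force: [-0.6, 0.6, 0.1]
finger_gap: 59.4
```

```bash
python3 - <<'E'
from h import *
plan(594.2,262,4,79.4)
E
```

```text
t 29.65 tcp [594.5 262.8   8.1] rot [ 1.7983e+02 -6.0000e-02  7.9310e+01] gap 59.4 F [-0.6  0.6  0.1]
tool offset [-0.8 -0.2  4.1] norm 4 rows>=0.1 rot [ 0.17 -0.06 -0.09] j6 -60.0
```

Emit:
{"name": "jog_arm", "arguments": {
  "offset": [
    [-0.5,-0.3,3],
    [0,0,0],
    [0,0,0],
    [0,0,0],
    [0,0,0],
    [0,0,0],
    [0,0,0]
  ],
  "delta_rot": [
    [0.2,0,0],
    [0,0,0],
    [0,0,0],
    [0,0,0],
    [0,0,0],
    [0,0,0],
    [0,0,0]
  ],
  "jaw": [70,15,15,15,15,15,15],
  "newtons": 60
}}

```text
time: 30.35
tool_pos: [594.6, 262.4, 5.5]
tcp_rot: [-180.0, -0.1, 79.3]
ft_force: [-0.2, 0.6, 0.3]
finger_gap: 28.6
```

Emit:
{"name": "jog_arm", "arguments": {
  "offset": [
    [0,0,-10],
    [0,0,-30],
    [0,0,-40],
    [0,0,-10],
    [0,0,0],
    [0,0,0]
  ],
  "delta_rot": [
    [0,0,0],
    [0,0,0],
    [0,0,0],
    [0,0,0],
    [0,0,0],
    [0,0,0]
  ],
  "jaw": [15,15,15,15,15,15]
}}

```text
time: 30.95
tool_pos: [593.1, 261.8, 98.3]
tcp_rot: [-179.8, 0.0, 79.3]
ft_force: [-0.2, -0.0, -1.9]
finger_gap: 28.9
```

```bash
python3 - <<'E'
from h import *
snap('wrist','w28'); s=monitor.sense(); t=s['tool_pos']; print(t,s['tcp_rot'])
p,c,vv,m=fit('w28',(t[0]-45,t[0]+45,t[1]-16,t[1]+17),t[2]+16,t[2]+30)
rows(600,20,135,88.4,yawfull=88.4)
W=world('w28')
for v in (180,190,200,210,230,250,290,300,310,320,330,340): print(v,W[v,279].round(1))
E
```

```text
[592.79288534 261.65767303  97.76112354] [-1.79794695e+02  3.04141932e-02  7.93067742e+01]
w28 10057 c [589.9 262.6 120.9] ang [ -6.09 -96.09] lo [-25.7 -15. ] hi [30.8 17. ] mid [592.3 261.3] z95 122.3
t 31.00 [592.8 261.7  97.8] [-1.7979e+02  3.0000e-02  7.9310e+01] rows 7 rv/row [-0.03  0.   -1.3 ]
[-33.7, 7.4, -5.3],[-33.9, 6.6, -5.3],[-34.0, 5.9, -5.3],[-34.2, 5.1, -5.3],[-34.3, 4.3, -5.3],[-34.4, 3.5, -5.3],[-34.4, 2.8, -5.3],
180 [570.3 266.6   0.7]
190 [577.8 265.2  -1.1]
200 [ 5.847e+02  2.639e+02 -1.000e-01]
210 [5.918e+02 2.626e+02 5.000e-01]
230 [565.3 267.7 113.6]
250 [570.4 266.7 120.8]
290 [586.5 263.7 121.2]
300 [590.9 262.9 121. ]
310 [595.2 262.1 121.1]
320 [599.9 261.2 120.8]
330 [604.4 260.3 120.8]
340 [nan nan nan]
```

View pics/w28.png

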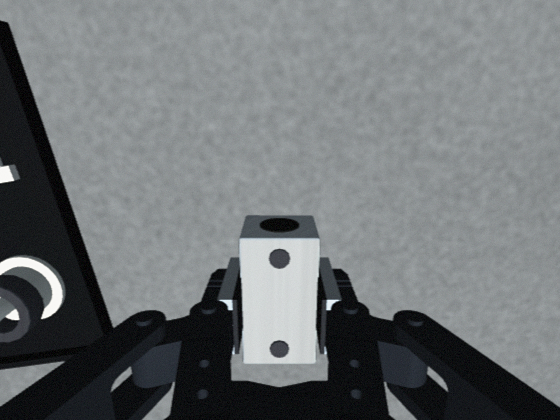

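Emit:
{"name": "jog_arm", "arguments": {
  "offset": [
    [-34,7,-5],
    [-34,7,-5],
    [-34,6,-5],
    [-34,5,-5],
    [-34,4,-5],
    [-34,4,-5],
    [-26,2,-2],
    [0,0,0],
    [0,0,0]
  ],
  "delta_rot": [
    [0,0,-1.3],
    [0,0,-1.3],
    [0,0,-1.3],
    [0,0,-1.3],
    [0,0,-1.3],
    [0,0,-1.3],
    [0,0,-1],
    [0,0,0],
    [0,0,0]
  ],
  "jaw": [15,15,15,15,15,15,15,15,15]
}}

```text
time: 31.9
tool_pos: [590.5, 20.5, 112.6]
tcp_rot: [-178.3, 0.1, 88.6]
ft_force: [-0.8, 0.9, -1.2]
finger_gap: 28.5
```

```bash
python3 - <<'E'
from h import *
snap('wrist','w29')
plan(612.4,-15.4,80,88.4)
E
```

```text
t 31.95 tcp [590.3  20.6 112.4] rot [-1.783e+02  1.600e-01  8.863e+01] gap 28.6 F [-0.1  1.1 -1.9]
tool offset [-35.4  23.9  31.8] norm 53 rows>=1.1 rot [-1.7   0.16  0.23] j6 -91.4
```

View pics/w29.png

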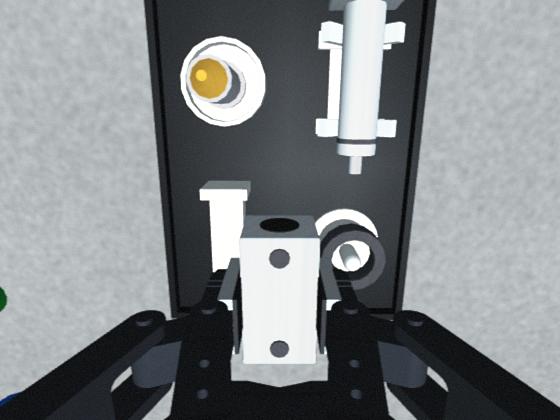

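Emit:
{"name": "jog_arm", "arguments": {
  "offset": [
    [-15,10,6],
    [-14,9,6],
    [-3,3,3],
    [0,0,0],
    [0,0,0]
  ],
  "delta_rot": [
    [-0.8,0.1,0.2],
    [-0.6,0,0],
    [-0.2,0,0],
    [0,0,0],
    [0,0,0]
  ],
  "jaw": [15,15,15,15,15]
}}

```text
time: 32.45
tool_pos: [611.4, -11.2, 92.8]
tcp_rot: [-179.8, 0.0, 88.6]
ft_force: [0.1, 0.2, -1.0]
finger_gap: 28.8
```

```bash
python3 - <<'E'
from h import *
snap('wrist','w30')
plan(612.4,-15.4,60,88.4)
W=world('w30'); g=load('w30')[0].min(-1)
for n,z in(('stop',(32.5,40)),('bar',(22,29))):
    k=(W[...,2]>z[0])&(W[...,2]<z[1])&(abs(W[...,0]-612)<52)&(abs(W[...,1]+15)<25)&(g>100); q=W[k]
    if len(q): print(n,len(q),q.mean(0).round(1),q.min(0).round(1),q.max(0).round(1))
E
```

```text
t 32.50 tcp [611.3 -11.1  92.8] rot [-1.7978e+02  1.0000e-02  8.8590e+01] gap 28.7 F [-0.7  0.3 -1.3]
tool offset [-4.2  1.3 32.8] norm 33 rows>=0.7 rot [-0.22  0.01  0.19] j6 -94.4
stop 673 [569.7 -14.1  35.6] [566.  -29.1  32.7] [573.7   0.6  37.8]
bar 1676 [588.2 -14.8  25.7] [565.9 -28.8  22.2] [6.04e+02 4.00e-01 2.83e+01]
```

View pics/w30.png

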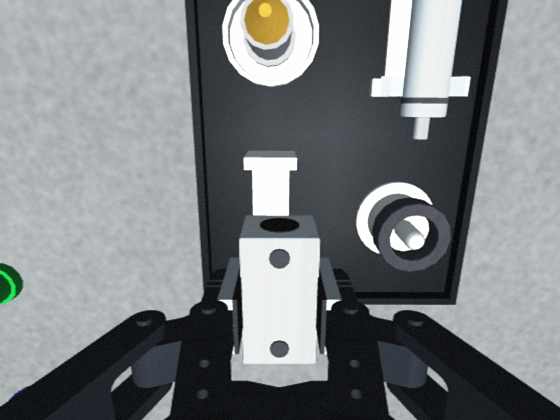

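Emit:
{"name": "jog_arm", "arguments": {
  "offset": [
    [-4,1,8],
    [-0.5,0.5,8],
    [0,0,4],
    [0,0,0],
    [0,0,0]
  ],
  "delta_rot": [
    [-0.2,0,0.2],
    [0,0,0],
    [0,0,0],
    [0,0,0],
    [0,0,0]
  ],
  "jaw": [15,15,15,15,15]
}}

```text
time: 33.0
tool_pos: [612.5, -14.9, 71.2]
tcp_rot: [-180.0, -0.0, 88.4]
ft_force: [0.0, 0.4, -1.0]
finger_gap: 28.9
```

```bash
python3 - <<'E'
from h import *
snap('wrist','w31')
plan(612.5,-15.6,45,88.4)
W=world('w31'); g=load('w31')[0].min(-1)
k=(W[...,2]>32.5)&(W[...,2]<40)&(abs(W[...,0]-570)<12)&(abs(W[...,1]+15)<25)&(g>100); q=W[k]
print(len(q),q.mean(0).round(1),q.min(0).round(1),q.max(0).round(1))
E
```

```text
t 33.05 tcp [612.5 -14.9  71.2] rot [-179.99   -0.     88.44] gap 28.5 F [ 0.9 -0.9 -1.4]
tool offset [-0.7  0.  26.2] norm 26 rows>=0.5 rot [-0.01 -0.    0.04] j6 -94.6
841 [569.7 -14.1  35.6] [565.9 -29.4  33. ] [574.    0.6  37.7]
```

View pics/w31.png

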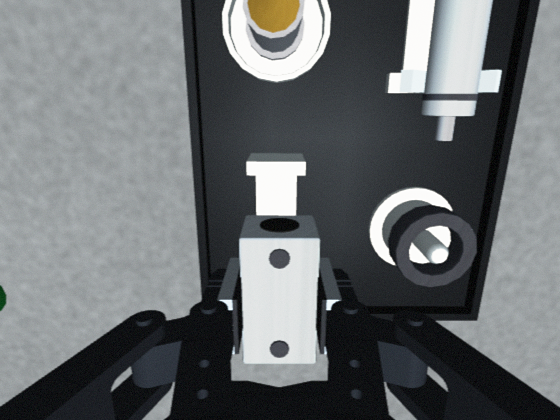

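Emit:
{"name": "jog_arm", "arguments": {
  "offset": [
    [-0.5,0,8],
    [0,0,8],
    [0,0,5],
    [0,0,1],
    [0,0,0]
  ],
  "delta_rot": [
    [0,0,0],
    [0,0,0],
    [0,0,0],
    [0,0,0],
    [0,0,0]
  ],
  "jaw": [15,15,15,15,15]
}}

```text
time: 33.55
tool_pos: [612.6, -15.3, 47.3]
tcp_rot: [180.0, -0.0, 88.5]
ft_force: [-0.3, -0.4, -0.6]
finger_gap: 28.7
```

```bash
python3 - <<'E'
from h import *
plan(612.5,-15.6,31,88.4)
E
```

```text
t 33.55 tcp [612.6 -15.3  47.3] rot [ 1.800e+02 -1.000e-02  8.845e+01] gap 28.7 F [-0.3 -0.4 -0.6]
tool offset [-0.3 -0.  16.3] norm 16 rows>=0.3 rot [ 0.   -0.01  0.05] j6 -94.7
```

Emit:
{"name": "jog_arm", "arguments": {
  "offset": [
    [-0.3,0,6],
    [0,0,6],
    [0,0,2.5],
    [0,0,0.5],
    [0,0,0]
  ],
  "delta_rot": [
    [0,0,0],
    [0,0,0],
    [0,0,0],
    [0,0,0],
    [0,0,0]
  ],
  "jaw": [15,15,15,15,15]
}}

```text
time: 34.05
tool_pos: [612.6, -15.6, 31.1]
tcp_rot: [180.0, -0.0, 88.4]
ft_force: [-1.0, 0.1, -0.9]
finger_gap: 28.9
```

```bash
python3 - <<'E'
from h import *
snap('wrist','w32')
plan(612.5,-15.6,30.5,88.4)
W=world('w32')
print([ (v,W[v,279].round(1).tolist()) for v in range(150,300,8)])
E
```

```text
t 34.10 tcp [612.7 -15.7  31.2] rot [179.98  -0.    88.45] gap 29.3 F [ 0.5 -0.1 -2.4]
tool offset [ 0.  -0.2  0.7] norm 1 rows>=0.0 rot [ 0.02 -0.    0.05] j6 -94.7
[(150, [559.7, -13.3, 5.3]), (158, [563.5, -13.4, 5.0]), (166, [566.8, -13.5, 8.5]), (174, [566.7, -13.5, 27.6]), (182, [568.3, -13.5, 35.6]), (190, [571.4, -13.6, 36.7]), (198, [577.9, -13.8, 25.3]), (206, [581.5, -13.9, 25.4]), (214, [585.1, -14.0, 25.7]), (222, [584.6, -14.0, 37.8]), (230, [584.2, -14.0, 48.0]), (238, [585.1, -14.0, 54.1]), (246, [587.9, -14.1, 54.9]), (254, [590.8, -14.1, 55.5]), (262, [594.5, -14.2, 54.6]), (270, [597.9, -14.3, 54.4]), (278, [601.0, -14.4, 54.9]), (286, [604.8, -14.5, 54.2]), (294, [608.4, -14.6, 53.9])]
```

View pics/w32.png

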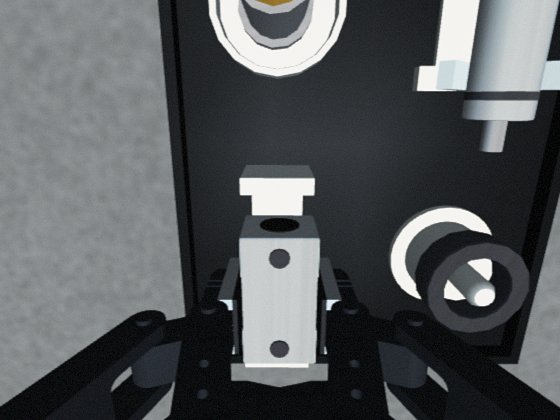

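Emit:
{"name": "jog_arm", "arguments": {
  "offset": [
    [0,0,1],
    [0,0,0.5],
    [0,0,0],
    [0,0,0],
    [0,0,0],
    [0,0,0]
  ],
  "delta_rot": [
    [0,0,0],
    [0,0,0],
    [0,0,0],
    [0,0,0],
    [0,0,0],
    [0,0,0]
  ],
  "jaw": [15,15,58,58,58,58]
}}

```text
time: 34.7
tool_pos: [614.1, -15.8, 31.4]
tcp_rot: [179.8, 0.0, 88.5]
ft_force: [0.3, -0.6, -0.2]
finger_gap: 49.4
```

Emit:
{"name": "jog_arm", "arguments": {
  "offset": [
    [0,0,-10],
    [0,0,-25],
    [0,0,-35],
    [0,0,-35],
    [0,0,-15],
    [0,0,0]
  ],
  "delta_rot": [
    [0,0,0],
    [0,0,0],
    [0,0,0],
    [0,0,0],
    [0,0,0],
    [0,0,0]
  ],
  "jaw": [58,58,58,58,58,58]
}}

```text
time: 35.3
tool_pos: [612.7, -15.7, 157.0]
tcp_rot: [179.9, 0.0, 88.5]
ft_force: [-0.3, -0.2, 0.5]
finger_gap: 49.3
```

```bash
python3 - <<'E'
from h import *
snap('wrist','w33')
plan(560,180,230,88.4)
p,c,vv,m=fit('w33',(575,650,-40,10),48,58)
print(cv2.minAreaRect(p[:,:2].astype(np.float32)))
E
```

```text
t 35.35 tcp [612.4 -15.6 155.8] rot [179.97  -0.    88.45] gap 49.8 F [ 0.5 -0.4  0.2]
tool offset [194.1 -57.6 -74.2] norm 216 rows>=4.3 rot [ 0.03 -0.    0.05] j6 -94.7
w33 3000 c [611.2 -14.4  52.5] ang [-1.45 88.55] lo [-26.3 -14.8] hi [28.7 14.8] mid [612.4 -14.4] z95 53.7
((612.5057373046875, -14.457172393798828), (29.98218536376953, 55.730995178222656), 88.01937866210938)
```

View pics/w33.png

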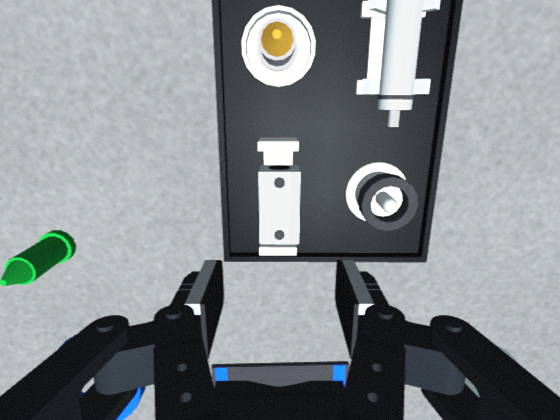

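Emit:
{"name": "jog_arm", "arguments": {
  "offset": [
    [30,-15,-20],
    [40,-15,-15],
    [40,-10,-10],
    [40,-10,-10],
    [30,-5,-5],
    [0,0,0],
    [0,0,0]
  ],
  "delta_rot": [
    [0,0,0],
    [0,0,0],
    [0,0,0],
    [0,0,0],
    [0,0,0],
    [0,0,0],
    [0,0,0]
  ],
  "jaw": [58,58,58,58,58,58,58]
}}

```text
time: 36.05
tool_pos: [554.3, 170.4, 201.5]
tcp_rot: [-178.9, 0.1, 88.3]
ft_force: [0.1, -0.3, -0.1]
finger_gap: 49.6
```

```bash
python3 - <<'E'
from h import *
plan(560,180,230,88.4)
for n in('wrist','top','scene'): snap(n,n+'_f')
im=cv2.imread('pics/top_f.png'); a=cv2.resize(im[130:250,215:325],None,fx=4,fy=4,interpolation=cv2.INTER_CUBIC)
im=cv2.imread('pics/scene_f.png'); b=cv2.resize(im[180:300,210:290+80],None,fx=2.4,fy=4*0.6,interpolation=cv2.INTER_CUBIC)
cv2.imwrite('pics/tf.png',a); cv2.imwrite('pics/sf.png',cv2.resize(im[170:270,230:380],None,fx=5,fy=5,interpolation=cv2.INTER_CUBIC))
E
```

```text
t 36.05 tcp [554.3 170.4 201.5] rot [-1.7886e+02  1.4000e-01  8.8290e+01] gap 49.6 F [ 0.1 -0.3 -0.1]
tool offset [  9.7   4.8 -28.6] norm 31 rows>=0.6 rot [-1.14  0.14 -0.11] j6 -76.4
```

View pics/wrist_f.png

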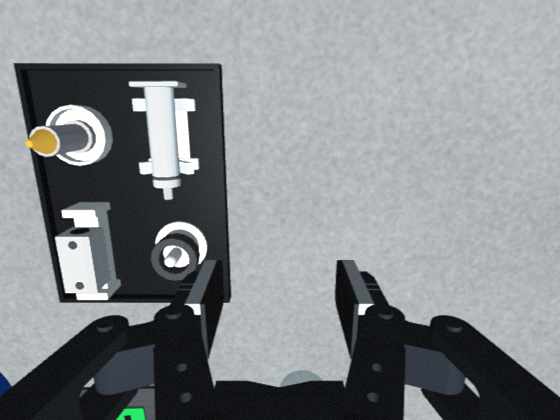

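View pics/tf.png

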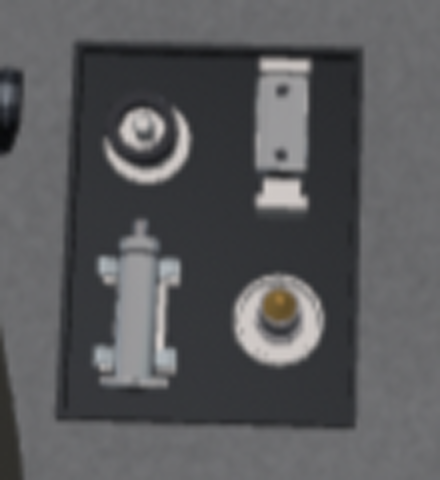

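View pics/sf.png

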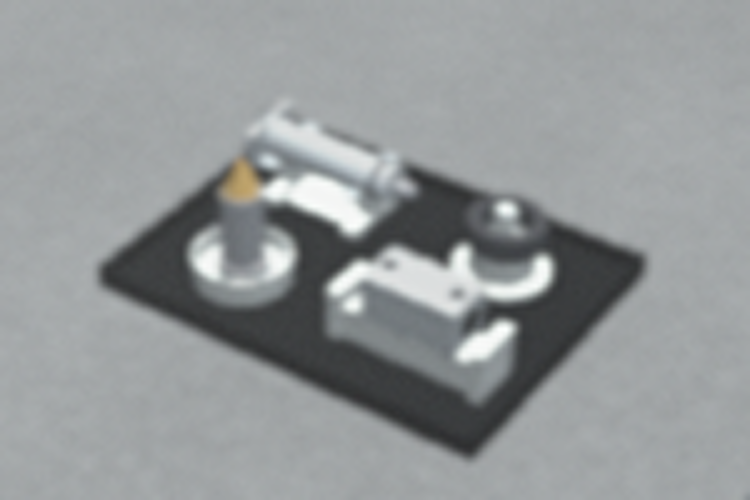

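```bash
python3 - <<'E'
from h import *
for f in('wrist_f','w33','top_f'):
    W=world(f); 
    dy=2 if f!='top_f' else 0
    def sel(x0,x1,y0,y1,z0,z1):
        k=(W[...,0]>x0)&(W[...,0]<x1)&(W[...,1]>y0)&(W[...,1]<y1)&(W[...,2]>z0)&(W[...,2]<z1); return W[k]
    for n,a in (('block',(578,648,-40,8,46,60)),('nearstop',(560,580,-40,8,31,40)),('farstop',(645,665,-40,8,31,40)),('tube',(445,570,45,100,39,52)),('supA',(466,486,45,100,33,38)),('supB',(520,540,45,100,33,38))):
        q=sel(*a); 
        if len(q)>5: print(f,n,len(q),'x',np.percentile(q[:,0],[1,99]).round(1),'y',np.percentile(q[:,1],[1,99]).round(1),'z',np.median(q[:,2]).round(1))
E
```

```text
wrist_f block 2189 x [584.8 640. ] y [-29.1   1.2] z 53.3
wrist_f nearstop 312 x [565.8 573.3] y [-29.2   1.2] z 35.4
wrist_f farstop 243 x [650.5 658.4] y [-31.5  -1.6] z 35.3
wrist_f tube 2850 x [458.  544.7] y [57.3 91. ] z 45.0
wrist_f supA 291 x [466.9 484.7] y [49.1 96.5] z 35.5
wrist_f supB 259 x [521.6 538.9] y [47.6 94.8] z 35.5
w33 block 3027 x [584.8 639.7] y [-29.1   0.6] z 52.5
w33 nearstop 400 x [565.7 572.8] y [-28.6   0.5] z 34.5
w33 farstop 364 x [650.3 658.4] y [-31.4  -2. ] z 34.4
w33 tube 3398 x [478.2 544.5] y [60.6 81.4] z 44.0
w33 supA 261 x [475.2 485.4] y [49.  95.4] z 34.8
w33 supB 378 x [520.6 538.8] y [47.7 93.7] z 34.9
top_f block 297 x [586.4 641.2] y [-31.2  -2.6] z 52.6
top_f nearstop 43 x [566.6 574.4] y [-31.2  -2.4] z 34.4
top_f farstop 41 x [651.4 659.8] y [-34.1  -4.9] z 34.2
top_f tube 338 x [459.  546.3] y [54.3 85.1] z 43.7
top_f supA 31 x [467.9 484.5] y [47.1 92. ] z 35.4
top_f supB 33 x [521.5 539. ] y [45.3 90.6] z 35.0
```

```bash
python3 -c "
from bench import r
print(r.hand_in())"
```

```text
the job is handed in; nothing more can be done
None
```

I packed all four parts in the order asked and handed the job in at about 36 s, with the arm clear of everything. I did not touch the short barrel, the blank cap or the green nozzle look-alikes.

The last checks (wrist, top and scene cameras) showed:
- **Long barrel:** it lies in both V supports, with the tube's top at about 45 mm against the 46 mm expected. Measured just before release, it was central along the cradle to within about 0.5 mm.
- **Collar:** it sits on its seat around the pin, with its top at about 40–41 mm against 41 mm expected.
- **Nozzle:** it stands upright in the cup with its tip at 81 mm, as expected.
- **Heater block:** it lies flat and lengthwise, with its middle within about 0.5 mm of midway between the end stops.

Two small points:
- The wrist and top cameras differed by up to about 3 mm sideways. I went by the wrist camera close up.
- I felt no clear contact force when setting the nozzle on the cup floor. I judged that it was down from its height and from the pictures after release.

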